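# Load the crease former into the rotary hat press and hold it home

## Task

Turn the round table of the green hat press (it has a red handle) clockwise until the empty nest comes round to the loading side facing the robot and the index plunger drops into its detent. Then take the aluminium crease former from the bench, set it ridge up into that nest and push it down against the sprung lifter pin until it is hard on the two brass seats. Finish while still holding it pressed home with the gripper, firmly but not rammed, so that the setter can nip up the clamp screws; leave the tin, wrench and brush where they lie.

Things in the scene. Friction and masses are not known exactly. Their poses are not given: they have to be found in the camera images.
- turntable (a joint): angle of the press's round table, growing clockwise seen from above. 0 = indexed: a sprung ball on the far side has dropped between two rim lugs and the empty nest faces the robot. It starts at -1.2 to -0.7. It drags 1 to 3 N at the handle; over the last 0.12 rad before 0 the ball climbs a lug (up to 10 N), then snaps in and holds. A stop ends the travel at +0.012
- turntable_axis (a point): centre of the top face of the green press's round steel table (370 mm across, 75 mm above the bench), on its vertical turning axis; z up. Its x and y turn with the table: the empty nest lies 100 mm from the axis along -x, the red handle at (-75, +130) mm. At joint value 0 the -x axis points roughly to the robot
- knob_grip (a point): grip point of the red upright handle, a plain round post 24 mm in diameter standing on the table near its rim; on the post's axis, 120 mm above the bench (the post's top is at 145 mm, the table at 75 mm). It travels on a circle of 150 mm radius about the table's axis
- nest_seat (a point): centre of the empty nest at the height of its brass seats, 89 mm above the bench. x: the nest's long way, z up. Steel cheeks and end walls, only 49 mm and more from the centre along x, leave the former 2 mm of play on each side; above they flare outward some 7 mm, up to 19 mm above the seats. Beside the middle there is room for fingers. The other two nests hold wooden formers, which stay
- lifter (a joint): travel (m) of the sprung steel lifter pin, 16 mm thick, in the middle of the empty nest: 0 = up, its top 14 mm above the seats; 0.014 = pushed down level with the seats. Its spring pushes up with 8 N at the top, 13.6 N level with the seats: the former's own weight does not push it down
- former_mid (a point): centre, half-way up, of the aluminium crease former: a bar 140 mm long (x), 38 mm wide (y), 57 mm tall (z up), 0.34 to 0.55 kg. 14 mm thick ears at both ends; between them a body 104 mm long with flat upright sides up to 43 mm, then a narrower rounded ridge. Flat underside 28.5 mm below this point. Lies ridge up on the bench; fits the nest either way round
- former: the same former; origin at the centre of its underside
- nest: the two brass seats in the empty nest, the hard stop under the former's ears, each 23 by 36 mm, 49 to 72 mm either side of the centre along x; origin 6 mm below the seat faces, axes as nest_seat
- wax_tin: bystander: yellow tin, 60 mm across and 55 mm tall; origin at the centre of its underside
- wrench: bystander: steel wrench lying on the bench to the right, along its x
- brush: bystander: brush lying on the bench to the left, along its x
Mind the look-alikes: they are no part of the job. Several things look just like the former: the one meant starts farthest from the robot's base.

How it is judged:
On the way, in this order (a step that is already met when the one before it is completed fails the run):
1. the table is indexed at its detent, the former not yet over the nest (value of joint turntable between -0.03 and 0.03 rad and horizontal distance between former_mid and nest_seat above 0.06 m), for 0.2 s.
2. the former is pressed down on its seats against the lifter pin (value of joint lifter above 0.012 m and z of former_mid in the frame of nest_seat below 0.031 m and horizontal distance between former_mid and nest_seat below 0.006 m), for 0.2 s.
At the end, for the whole second after the job is handed in: Through the last second: table within 0.03 rad of its detent; former ridge up in the nest (centre within 5 mm, 0.08 rad, tilt under 0.04), within 2 mm of its seats, lifter pushed in over 12 mm, 1 to 60 N on the seats, still, and the gripper bearing on it with over 3 N (value of joint turntable between -0.03 and 0.03 rad and horizontal distance between former_mid and nest_seat below 0.005 m and z of former_mid in the frame of nest_seat below 0.0305 m and angle between the x axis of former_mid and the x axis of nest_seat, either way round below 0.08 rad and angle between former_mid's own z axis and vertical below 0.04 rad and value of joint lifter above 0.012 m and contact force between former and nest between 1 and 60 N and contact force between the fingers and former above 3 N and linear speed of former below 0.02 m/s); the arm keeps its last pose, push and grip.
It fails at once if the former is rammed into the nest (over 120 N on the seats) (contact force between former and nest above 120 N).
It fails at once if the tin, wrench or brush is moved by more than 30 mm (distance of any of wax_tin, wrench, brush from where it was at the start of the episode above 0.03 m).
It also fails if it takes over 58 s, if anything falls off the work surface, if the arm or the gripper's body presses on something with over 40 N, if the wrist force passes 120 N, or if a joint passes its speed limit or range.

## Robot

A 6-joint arm with a two-finger parallel gripper is mounted at the origin on the work surface. World frame = base frame: x ahead of the robot, y to its left, z up, the work surface at z = 0. Lengths are in m, angles in rad, forces in N, time in s.
With the tool pointing down it reaches from about 0.4 to 0.825 m from the base axis. Payload 7 kg.
Tool frame: the origin (TCP) lies at the centre of the arm's flange, where the gripper is bolted on; the fingertips stand 178 mm ahead of it and the grasp point (between the pads) lies 159 mm ahead of it; x points along the fingers, z is the direction in which the jaws open and shut, and the axes are right-handed (so a half turn about x gives the same grasp; the last joint's range is limited). The gripper opens to 88 mm and grips with 3 to 60 N. Pads are 19 mm wide; open, the fingers measure 130 mm over their backs; the gripper's body (78 mm by 193 mm) begins 47 mm behind the grasp point.
Start: joints at [-0.909, 0.359, 0.012, 0, -1.224, -0.288], TCP at [0.246, -0.628, 0.405] pointing down, gripper open.
Joint ranges: [-3.07, 3.07], [-1.43, 2.12], [-1.02, 1.25], [-3.03, 1.67], [-3.05, -0], [-3.03, 3.03]. Speed limits (rad/s): [2.39, 2.39, 3.01, 3.14, 3.14, 3.14].

## Interface

Orientations are given as [roll, pitch, yaw] about the fixed x, y, z axes, in that order (R = Rz(yaw) Ry(pitch) Rx(roll)).
In Python, from station import telemetry, optics, job_done, finder gives the robot as it stands.
- The arm moves only by the tool play_rows, never from a script. Its argument "steps" is a list of rows, each an object of numbers: "gripper": the opening, from 0 (shut) to 1 (fully open); "tx", "ty", "tz": the shift along the tool's x, y, z in units of 25 mm (1.0 is 25 mm); "ax", "ay", "az": the turn, a rotation vector about the tool's x, y, z in units of 6 degrees (1.0 is 6 degrees). In form: [{"gripper": .., "tx": .., "ty": .., "tz": .., "ax": .., "ay": .., "az": ..}, ...]. A call has 1 to 20 rows; each row shifts and turns the commanded pose from where the row before left it, along the tool's axes as they then stand; what a row does not reach is not made up. A row lasts 1/12 s, in which the tool goes at most 41.7 mm and 7.16 degrees, less where a joint would pass 70% of its speed; a pose out of reach is approached as far as the arm can. A call is refused whole if a number of a shift passes 1 or a number of a turn 1, either way. A call with a gripper value outside its range is refused whole. The fingers move at their own pace and stop on an object; "newtons" is the grip in N (left out, the last holds). Time passes only in rows, so rows that do not move let the fingers close. It gives the time, the measured TCP pose, the force and the opening at its end, in the units of the state.
- telemetry.get_state(): the state, without advancing time (a new reading comes with each control period).
- optics.grab_frame(name): name is "side" or "top"; returns the picture (420x560x3 uint8, red, green, blue); there is no depth.
- optics.calibration(name): a dict with "fx", "fy", "cx", "cy" (pixels), "k1" (the pictures are not rectified: a ray, as slopes to the right and down, at radius r is drawn at 1 + k1 r^2 times it, then the intrinsics apply), "T" (4x4, takes a point from camera to world coordinates). Camera axes: x right, y down, z forward; pixel columns grow to the right and rows downward; lengths in m; the calibration is good to about 2 mm. A picture is of the moment at which its call begins. calibration takes no time and is no camera call.
- job_done(): hands the job in, once; it reports no verdict.
Trained networks look in the newest picture that a camera, given by its name, has taken for a name from the list of things; names that differ only in an ending like _2 or _b are one class to them, and where a whole thing is asked for, a point or a joint stands for the part that bears it (a point fixed in the world has none). Each returns a list of dicts, best first, with "confidence" (0 to 1); they miss things now and then, are a little off and sometimes report something else, mostly with a low value. They report only what shows in the picture. A call takes as long as a camera call. They do not tell look-alikes from the thing itself.
- finder.look_for(query, camera): "extent" ([left, top, right, bottom] in pixels, round what is visible of it).
- finder.silhouettes(query, camera): "pixels" (420x560 bool, what is visible of it) and "extent" ([left, top, right, bottom] in pixels, round what is visible of it).
- finder.pinpoint(query, camera): "location" ([row, column] in pixels: a listed point, or the origin of a listed thing).
The state is a dict: "t": time; "q": joint angles; "qd": joint speeds; "joint_efforts": joint torques, N m; "eef_pos": TCP position; "ee_rot": TCP orientation; "force": force on the tool from outside, world axes, zero at the start; "moment": the same for the moment, N m; "width": finger opening in m.
Only numpy, scipy, OpenCV 4.12 (cv2) and the standard library are available. Lean on these libraries where they do the work, as an engineer would, in place of code of your own. Each camera call takes 0.05 s, during which the arm holds its last target.

## Working session

There is one attempt and no reset: what is moved stays moved. The work goes in short steps, Python scripts to look and compute and a tool call to move; the robot and the scene stay as the last step left them, time stands still between calls to the robot, and variables do not carry over. Pictures are saved under pics/ and viewed, and the job is handed in when it is done.

Besides the shell and the picture viewer there is one more tool, called as name(argument=value, ...), one argument or row to a line, values as JSON. play_rows: Moves the arm, as the interface text tells. Its arguments: {"type":"object","properties":{"steps":{"type":"array"},"newtons":{"type":"number"}},"required":["steps"]}

```bash
mkdir -p pics; ls; cat > h.py <<'E'
import numpy as np, cv2
from station import telemetry, optics, job_done, finder
def save(name,img,scale=1,crop=None):
    if crop: l,t,r,b=crop; img=img[t:b,l:r]
    img=cv2.cvtColor(np.ascontiguousarray(img),cv2.COLOR_RGB2BGR)
    if scale!=1: img=cv2.resize(img,None,fx=scale,fy=scale,interpolation=cv2.INTER_CUBIC)
    cv2.imwrite('pics/'+name,img)
def ray(cam,row,col):
    c=optics.calibration(cam);T=np.array(c['T'])
    K=np.array([[c['fx'],0,c['cx']],[0,c['fy'],c['cy']],[0,0,1]])
    p=cv2.undistortPoints(np.array([[[col,row]]],float),K,np.array([c['k1'],0,0,0]))[0,0]
    return T[:3,3],T[:3,:3]@np.array([p[0],p[1],1])
def onz(cam,row,col,z):
    o,d=ray(cam,row,col); return o+d*(z-o[2])/d[2]
def proj(cam,P):
    c=optics.calibration(cam);T=np.array(c['T']);P=np.atleast_2d(P).astype(float)
    K=np.array([[c['fx'],0,c['cx']],[0,c['fy'],c['cy']],[0,0,1]])
    Ti=np.linalg.inv(T);r,_=cv2.Rodrigues(Ti[:3,:3])
    return cv2.projectPoints(P,r,Ti[:3,3],K,np.array([c['k1'],0,0,0]))[0][:,0]
def tri(c1,rc1,c2,rc2):
    o1,d1=ray(c1,*rc1);o2,d2=ray(c2,*rc2)
    A=np.stack([d1,-d2],1);s=np.linalg.lstsq(A,o2-o1,rcond=None)[0]
    a=o1+d1*s[0];b=o2+d2*s[1];return (a+b)/2,np.linalg.norm(a-b)
E
python3 - <<'E'
from h import *
print(telemetry.get_state())
for n in('side','top'):
    save(n+'0.png',optics.grab_frame(n)); print(n,optics.calibration(n))
    for q in ('former_mid','knob_grip','nest_seat','turntable_axis','wax_tin','wrench','brush'):
        print(q,[(np.round(d['location'],1).tolist(),round(d['confidence'],2)) for d in finder.pinpoint(q,n)])
E
```

```text
pics
{'t': 0.0, 'q': array([-9.08918629e-01,  3.59386663e-01,  1.10733167e-02, -3.73714032e-04,
       -1.22410237e+00, -2.88099374e-01]), 'qd': array([-0.00017679, -0.00104046,  0.00022989, -0.00026053,  0.00021752,
       -0.00074342]), 'joint_efforts': array([-7.79694947e-04, -5.82713628e+01,  2.93061000e+01,  6.99689358e+00,
        6.90556102e-03, -1.58776083e-04]), 'eef_pos': array([ 0.24639874, -0.62821239,  0.40372464]), 'ee_rot': array([0.07449501, 1.56913925, 2.01894239]), 'force': array([-0.76029842, -0.01867463,  0.23218615]), 'moment': array([-0.03211301,  0.00356258, -0.00749931]), 'width': 0.0877354643354505}
side {'fx': 462.66501025816007, 'fy': 462.66501025816007, 'cx': 278.3179902680831, 'cy': 202.37835106163078, 'k1': 0.01619611322643709, 'T': array([[-0.99404237, -0.09162699,  0.05902761,  0.36002926],
       [-0.10729316,  0.72729752, -0.67788384,  0.87343476],
       [ 0.01918182, -0.68017852, -0.7327955 ,  0.9954465 ],
       [ 0.        ,  0.        ,  0.        ,  1.        ]])}
former_mid [([284.8, 336.3], 0.92), ([304.8, 197.8], 0.83), ([319.0, 277.6], 0.22
[... 308 characters left out ...]
969243156520715, 'T': array([[ 1.47713480e-02, -9.91813291e-01,  1.26839284e-01,
         2.84184832e-01],
       [-9.99890488e-01, -1.45372333e-02,  2.77129531e-03,
         6.54507232e-02],
       [-9.04715249e-04, -1.26866330e-01, -9.91919410e-01,
         1.37114989e+00],
       [ 0.00000000e+00,  0.00000000e+00,  0.00000000e+00,
         1.00000000e+00]])}
former_mid [([168.5, 204.1], 0.91), ([274.6, 160.7], 0.82), ([200.8, 150.0], 0.74), ([279.2, 231.6], 0.64)]
knob_grip [([203.0, 339.6], 0.75)]
nest_seat [([170.3, 363.3], 0.49)]
turntable_axis [([153.7, 333.5], 0.62)]
wax_tin [([229.3, 205.0], 0.7)]
wrench [([264.4, 426.9], 0.87)]
brush [([201.9, 152.7], 0.78), ([229.3, 200.7], 0.17)]
```

View pics/top0.png

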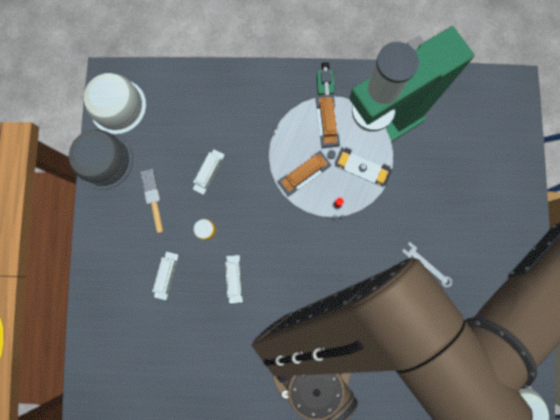

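View pics/side0.png

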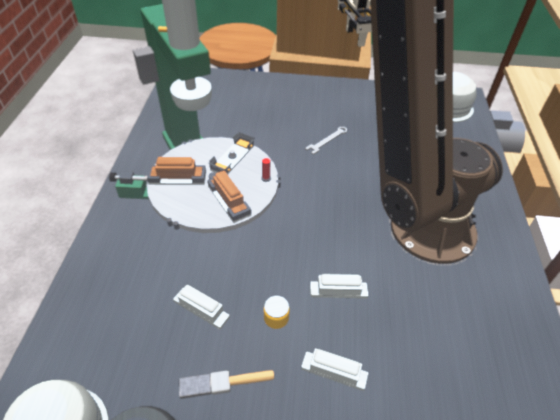

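The top view shows a table with its pivot near (row 154, col 332), the red handle at (203, 339), and the empty nest with brass seats at (167, 363). There are three candidate formers: A (172, 208), B (275, 165) and C (279, 233). Next I'll measure positions.

```bash
python3 - <<'E'
from h import *
for n in('side','top'):
    img=optics.grab_frame(n)
    for q,z in (('former',0.0285),('wax_tin',.03),('brush',.01),('wrench',.005)):
        for d in finder.silhouettes(q,n):
            m=d['pixels'].astype(np.uint8);ys,xs=np.nonzero(m)
            if len(ys)<20: continue
            rc=ys.mean(),xs.mean()
            pts=np.array([onz(n,y,x,z)[:2] for y,x in zip(ys[::3],xs[::3])])
            w,v=np.linalg.eigh(np.cov(pts.T));a=np.arctan2(v[1,1],v[0,1])
            P=onz(n,*rc,z);print(n,q,np.round(rc,1),P.round(3),'r',np.hypot(*P[:2]).round(3),'ang',a.round(3),round(d['confidence'],2))
print('axis',onz('top',153.7,333.5,.075),'knob',onz('top',203,339.6,.12),'nest',onz('top',170.3,363.3,.089))
print('nestside',onz('side',152.8,230,.089))
print(tri('side',(284.8,336.3),'top',(279.2,231.6)),tri('side',(304.8,197.8),'top',(168.5,204.1)))
img=optics.grab_frame('top');save('cropA.png',img,3,(100,90,420,290) if 0 else (120,130,260,310))
save('crop_table.png',img,5,(260,85,400,225) if 0 else (255,80,405,225))
img=optics.grab_frame('side');save('crop_tside.png',img,4,(100,110,300,240))
E
```

```text
side former [306.3 202.3] [0.58  0.332 0.028] r 0.668 ang 2.662 0.91
side former [368.2 335.2] [0.265 0.445 0.028] r 0.518 ang 2.911 0.9
side former [286.9 339.5] [0.259 0.24  0.028] r 0.353 ang -3.031 0.75
side wax_tin [311.8 276. ] [0.406 0.327 0.03 ] r 0.521 ang 1.667 0.62
side brush [382.5 217.9] [0.511 0.497 0.01 ] r 0.713 ang -2.872 0.57
side wrench [139.1 327.7] [ 0.306 -0.352  0.005] r 0.466 ang 0.876 0.81
side wrench [306.1 202.2] [0.585 0.319 0.005] r 0.666 ang 2.662 0.53
top former [274.6 165.3] [0.268 0.441 0.028] r 0.516 ang 2.902 0.94
top former [172.5 207.3] [0.58  0.327 0.028] r 0.666 ang 2.703 0.65
top former [278.1 233.3] [0.261 0.237 0.028] r 0.353 ang -3.027 0.56
top wax_tin [228.9 204.6] [0.407 0.328 0.03 ] r 0.522 ang 0.796 0.57
top brush [194.8 151.9] [0.512 0.5   0.01 ] r 0.716 ang -2.898 0.77
top wrench [265.9 427.9] [ 0.305 -0.351  0.005] r 0.465 ang 0.884 0.65
axis [ 0.63188595 -0.05500664  0.075     ] knob [ 0.47725357 -0.06826224  0.12      ] nest [ 0.57975829 -0.14098809  0.089     ]
nestside [ 0.59640801 -0.14619511  0.089     ]
(array([0.26300231, 0.24049203, 0.03568841]), np.float64(0.009752728190391333)) (array([0.58935407, 0.33499448, 0.03795639]), np.float64(0.001643519444774556))
```

View pics/crop_table.png

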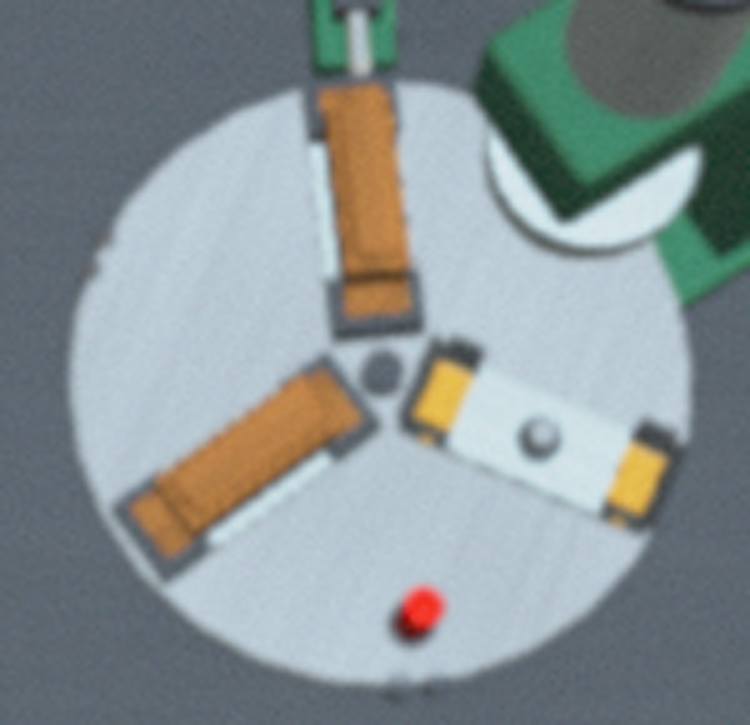

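View pics/cropA.png

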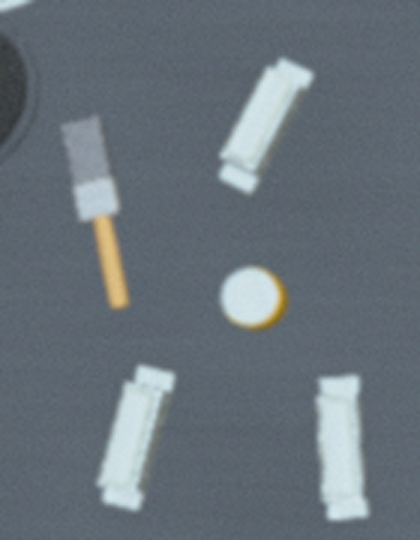

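View pics/crop_tside.png

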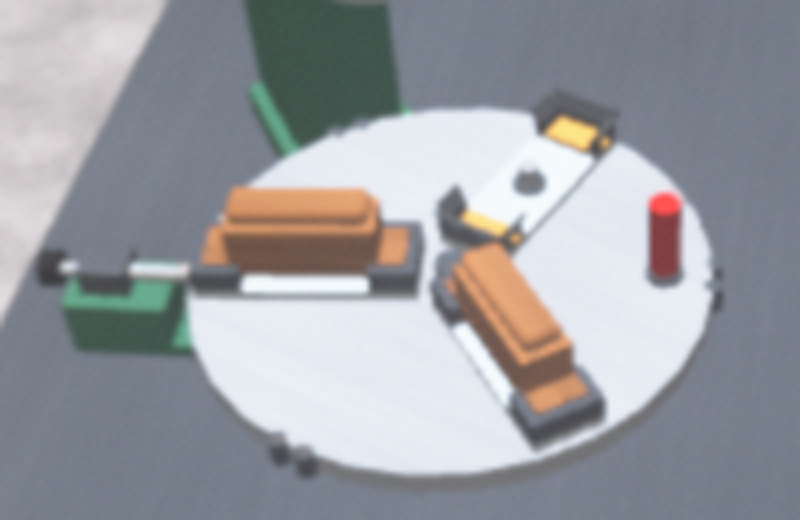

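A at top (172, 208) is the former meant: about 0.667 m from the base, against 0.516 for B and 0.353 for C. The enlarged crop shows it as a bar with two ears, clear of the tin. Next I'll fit the table pose.

```bash
cat > fit.py <<'E'
from h import *
from scipy.optimize import least_squares
import sys
def brass(cam,img):
    hsv=cv2.cvtColor(img,cv2.COLOR_RGB2HSV)
    return hsv
def rim_top(img):
    g=cv2.cvtColor(img,cv2.COLOR_RGB2GRAY); return g
if __name__=='__main__':
    t=optics.grab_frame('top'); s=optics.grab_frame('side')
    hs={'top':cv2.cvtColor(t,cv2.COLOR_RGB2HSV),'side':cv2.cvtColor(s,cv2.COLOR_RGB2HSV)}
    win={'top':(260,85,400,225),'side':(140,125,290,235)}
    for n in hs:
        h=hs[n];l,tt,r,b=win[n]
        red=((h[...,0]<6)|(h[...,0]>174))&(h[...,1]>150)&(h[...,2]>80)
        br=(h[...,0]>17)&(h[...,0]<30)&(h[...,1]>120)&(h[...,2]>150)
        for nm,m in(('red',red),('brass',br)):
            mm=np.zeros_like(m,np.uint8);mm[tt:b,l:r]=m[tt:b,l:r]
            k,_,st,c=cv2.connectedComponentsWithStats(mm)
            for i in range(1,k):
                if st[i,4]>8: print(n,nm,st[i].tolist(),c[i].round(1))
    # rim in top: bright disc
    h=hs['top'];m=((h[...,2]>150)&(h[...,1]<50)).astype(np.uint8)
    mm=np.zeros_like(m);mm[90:222,262:400]=m[90:222,262:400]
    mm=cv2.morphologyEx(mm,cv2.MORPH_CLOSE,np.ones((3,3)))
    k,lab,st,c=cv2.connectedComponentsWithStats(mm);i=1+np.argmax(st[1:,4])
    cs=max(cv2.findContours((lab==i).astype(np.uint8),cv2.RETR_EXTERNAL,cv2.CHAIN_APPROX_NONE)[0],key=len)[:,0]
    P=np.array([onz('top',y,x,.075)[:2] for x,y in cs])
    f=lambda p:np.hypot(P[:,0]-p[0],P[:,1]-p[1])-.185
    r=least_squares(f,[.63,-.055],loss='cauchy',f_scale=.002)
    print('rim centre',r.x,'resid med',np.median(abs(f(r.x))),len(P))
E
python3 fit.py; python3 - <<'E'
from h import *
ax=np.array([.632,-.055])
for nm,rc,z in(('bolt',(154.4,331),.08),('plunger',(88,326.6),.09),('block',(97,326.5),.075),('lugs near',(217.2,338),.065),('lugs left',(131,274.5),.065),('seat1',(159.4,343.4),.089),('seat2',(176,382.4),.089),('pin',(167.5,363),.103),('knobtop',(201.4,339.8),.145)):
    P=onz('top',*rc,z);d=P[:2]-ax;print(nm,P.round(4),np.hypot(*d).round(3),np.arctan2(d[1],d[0]).round(3))
E
```

```text
top red [335, 198, 8, 9, 51] [338.5 202.1]
top brass [338, 153, 11, 13, 87] [342.9 158.8]
top brass [377, 170, 11, 13, 89] [382.1 175.9]
side red [263, 159, 6, 5, 26] [265.7 161.2]
side brass [237, 140, 12, 7, 36] [242.9 142.7]
rim centre [ 0.62905015 -0.04747924] resid med 0.00309886115693106 494
bolt [ 0.6283 -0.0471  0.08  ] 0.009 2.012
plunger [ 0.8309 -0.033   0.09  ] 0.2 0.11
block [ 0.8084 -0.0338  0.075 ] 0.178 0.119
lugs near [ 0.4436 -0.0695  0.065 ] 0.189 -3.065
lugs left [0.7022 0.1218 0.065 ] 0.19 1.193
seat1 [ 0.6114 -0.0828  0.089 ] 0.035 -2.208
seat2 [ 0.5637 -0.1969  0.089 ] 0.157 -2.019
pin [ 0.5848 -0.1379  0.103 ] 0.095 -2.088
knobtop [ 0.4779 -0.0661  0.145 ] 0.155 -3.069
```

```bash
cat >> h.py <<'E'
from scipy.spatial.transform import Rotation as Ro
def pose():
    s=telemetry.get_state();return np.array(s['eef_pos']),Ro.from_euler('xyz',s['ee_rot']).as_matrix(),s
def togo(target,jaw):
    """target: grasp point world; jaw: desired world yaw of tool z (mod pi). Assumes turn done last."""
    p,R,s=pose()
    y=np.arctan2(R[1,2],R[0,2]); d=(jaw-y+np.pi/2)%np.pi-np.pi/2
    tcp=np.array(target)+[0,0,.159]
    sh=R.T@(tcp-p)/.025
    # full rotation vec to exact down pose
    z=np.array([np.cos(y+d),np.sin(y+d),0]);x=np.array([0,0,-1.]);Rd=np.stack([x,np.cross(z,x),z],1)
    rv=Ro.from_matrix(R.T@Rd).as_rotvec()/np.radians(6)
    print('t',round(s['t'],2),'grasp pt',(p+R[:,0]*.159).round(4),'x',R[:,0].round(3),'jaw yaw',round(y,3),'dyaw',round(d,3),'q',np.round(s['q'],2),'w',round(s['width'],4),'F',np.round(s['force'],1))
    print('shift units',sh.round(2),'rot units',rv.round(2))
    print('shift units in turned frame',(Rd.T@(tcp-p)/.025).round(2))
E
python3 - <<'E'
from h import *
C=np.array([.628,-.047]);phi=3.268
print(C+.15*np.array([np.cos(phi),np.sin(phi)]))
togo([.4785,-.066,.22],phi-np.pi/2)
E
```

```text
[ 0.47919682 -0.06591065]
t 1.5 grasp pt [ 0.2465 -0.6284  0.2457] x [ 0.  0. -1.] jaw yaw 1.945 dyaw -0.247 q [-0.91  0.36  0.01 -0.   -1.22 -0.29] w 0.0873 F [ 0.4  0.1 -0.5]
shift units [  1.03 -16.85  17.55] rot units [ 2.36 -0.    0.  ]
shift units in turned frame [  1.03 -12.04  21.15]
```

play_rows(
  steps=[
    {"ax": 0.8, "gripper": 1},
    {"ax": 0.8},
    {"ax": 0.76},
    {"ty": -0.55, "tz": 0.96},
    {"ty": -0.55, "tz": 0.96},
    {"ty": -0.55, "tz": 0.96},
    {"ty": -0.55, "tz": 0.96},
    {"ty": -0.55, "tz": 0.96},
    {"ty": -0.55, "tz": 0.96},
    {"ty": -0.55, "tz": 0.96},
    {"ty": -0.55, "tz": 0.96},
    {"ty": -0.55, "tz": 0.96},
    {"ty": -0.55, "tz": 0.96},
    {"ty": -0.55, "tz": 0.96},
    {"ty": -0.55, "tz": 0.96},
    {"ty": -0.55, "tz": 0.96},
    {"ty": -0.55, "tz": 0.96},
    {"ty": -0.55, "tz": 0.96},
    {"ty": -0.55, "tz": 0.96},
    {"ty": -0.55, "tz": 0.96},
  ],
)

```text
invalid input
```

```bash
python3 - <<'E'
from h import *
togo([.4785,-.066,.22],3.268-np.pi/2)
E
```

```text
t 1.5 grasp pt [ 0.2465 -0.6284  0.2457] x [ 0.  0. -1.] jaw yaw 1.945 dyaw -0.247 q [-0.91  0.36  0.01 -0.   -1.22 -0.29] w 0.0873 F [ 0.4  0.1 -0.5]
shift units [  1.03 -16.85  17.55] rot units [ 2.36 -0.    0.  ]
shift units in turned frame [  1.03 -12.04  21.15]
```

play_rows(
  steps=[
    {"gripper": 1, "tx": 0, "ty": 0, "tz": 0, "ax": 0.8, "ay": 0, "az": 0},
    {"gripper": 1, "tx": 0, "ty": 0, "tz": 0, "ax": 0.8, "ay": 0, "az": 0},
    {"gripper": 1, "tx": 0, "ty": 0, "tz": 0, "ax": 0.76, "ay": 0, "az": 0},
    {"gripper": 1, "tx": 0, "ty": -0.55, "tz": 0.96, "ax": 0, "ay": 0, "az": 0},
    {"gripper": 1, "tx": 0, "ty": -0.55, "tz": 0.96, "ax": 0, "ay": 0, "az": 0},
    {"gripper": 1, "tx": 0, "ty": -0.55, "tz": 0.96, "ax": 0, "ay": 0, "az": 0},
    {"gripper": 1, "tx": 0, "ty": -0.55, "tz": 0.96, "ax": 0, "ay": 0, "az": 0},
    {"gripper": 1, "tx": 0, "ty": -0.55, "tz": 0.96, "ax": 0, "ay": 0, "az": 0},
    {"gripper": 1, "tx": 0, "ty": -0.55, "tz": 0.96, "ax": 0, "ay": 0, "az": 0},
    {"gripper": 1, "tx": 0, "ty": -0.55, "tz": 0.96, "ax": 0, "ay": 0, "az": 0},
    {"gripper": 1, "tx": 0, "ty": -0.55, "tz": 0.96, "ax": 0, "ay": 0, "az": 0},
    {"gripper": 1, "tx": 0, "ty": -0.55, "tz": 0.96, "ax": 0, "ay": 0, "az": 0},
    {"gripper": 1, "tx": 0, "ty": -0.55, "tz": 0.96, "ax": 0, "ay": 0, "az": 0},
    {"gripper": 1, "tx": 0, "ty": -0.55, "tz": 0.96, "ax": 0, "ay": 0, "az": 0},
    {"gripper": 1, "tx": 0, "ty": -0.55, "tz": 0.96, "ax": 0, "ay": 0, "az": 0},
    {"gripper": 1, "tx": 0, "ty": -0.55, "tz": 0.96, "ax": 0, "ay": 0, "az": 0},
    {"gripper": 1, "tx": 0, "ty": -0.55, "tz": 0.96, "ax": 0, "ay": 0, "az": 0},
    {"gripper": 1, "tx": 0, "ty": -0.55, "tz": 0.96, "ax": 0, "ay": 0, "az": 0},
    {"gripper": 1, "tx": 0, "ty": -0.55, "tz": 0.96, "ax": 0, "ay": 0, "az": 0},
    {"gripper": 1, "tx": 0, "ty": -0.55, "tz": 0.96, "ax": 0, "ay": 0, "az": 0},
  ],
  newtons=30,
)

```text
t: 3.17
eef_pos: [0.427, -0.1928, 0.405]
ee_rot: [-1.733, 1.57, -0.036]
force: [1.5, 0.3, -0.4]
width: 0.0878
```

```bash
python3 - <<'E'
from h import *
togo([.4785,-.066,.22],3.268-np.pi/2)
E
```

```text
t 3.17 grasp pt [ 0.4271 -0.1928  0.246 ] x [ 0.001 -0.    -1.   ] jaw yaw 1.698 dyaw -0.0 q [-0.    0.01 -0.42  0.   -1.13 -1.44] w 0.0878 F [ 1.5  0.3 -0.4]
shift units [ 1.04 -2.68  4.77] rot units [ 0.   -0.    0.01]
shift units in turned frame [ 1.04 -2.68  4.77]
```

play_rows(
  steps=[
    {"gripper": 1, "tx": 0, "ty": -0.54, "tz": 0.95, "ax": 0, "ay": 0, "az": 0},
    {"gripper": 1, "tx": 0, "ty": -0.54, "tz": 0.95, "ax": 0, "ay": 0, "az": 0},
    {"gripper": 1, "tx": 0, "ty": -0.54, "tz": 0.95, "ax": 0, "ay": 0, "az": 0},
    {"gripper": 1, "tx": 0, "ty": -0.54, "tz": 0.95, "ax": 0, "ay": 0, "az": 0},
    {"gripper": 1, "tx": 0, "ty": -0.54, "tz": 0.95, "ax": 0, "ay": 0, "az": 0},
    {"gripper": 1, "tx": 0, "ty": 0, "tz": 0, "ax": -1, "ay": 0, "az": 0},
    {"gripper": 1, "tx": 0, "ty": 0, "tz": 0, "ax": -1, "ay": 0, "az": 0},
    {"gripper": 1, "tx": 0, "ty": 0, "tz": 0, "ax": -1, "ay": 0, "az": 0},
    {"gripper": 1, "tx": 0, "ty": 0, "tz": 0, "ax": -1, "ay": 0, "az": 0},
    {"gripper": 1, "tx": 0, "ty": 0, "tz": 0, "ax": -1, "ay": 0, "az": 0},
    {"gripper": 1, "tx": 0, "ty": 0, "tz": 0, "ax": -1, "ay": 0, "az": 0},
    {"gripper": 1, "tx": 0, "ty": 0, "tz": 0, "ax": -1, "ay": 0, "az": 0},
    {"gripper": 1, "tx": 0, "ty": 0, "tz": 0, "ax": -1, "ay": 0, "az": 0},
    {"gripper": 1, "tx": 0, "ty": 0, "tz": 0, "ax": -1, "ay": 0, "az": 0},
    {"gripper": 1, "tx": 0, "ty": 0, "tz": 0, "ax": -1, "ay": 0, "az": 0},
    {"gripper": 1, "tx": 0, "ty": 0, "tz": 0, "ax": -1, "ay": 0, "az": 0},
    {"gripper": 1, "tx": 0, "ty": 0, "tz": 0, "ax": -1, "ay": 0, "az": 0},
    {"gripper": 1, "tx": 0, "ty": 0, "tz": 0, "ax": -1, "ay": 0, "az": 0},
    {"gripper": 1, "tx": 0, "ty": 0, "tz": 0, "ax": -1, "ay": 0, "az": 0},
    {"gripper": 1, "tx": 0, "ty": 0, "tz": 0, "ax": -1, "ay": 0, "az": 0},
  ],
)

```text
t: 4.83
eef_pos: [0.4787, -0.0678, 0.4048]
ee_rot: [-3.022, 1.57, 0.251]
force: [-0.2, 0.5, -0.9]
width: 0.0876
```

play_rows(
  steps=[
    {"gripper": 1, "tx": 0, "ty": 0, "tz": 0, "ax": -1, "ay": 0, "az": 0},
    {"gripper": 1, "tx": 0, "ty": 0, "tz": 0, "ax": -1, "ay": 0, "az": 0},
    {"gripper": 1, "tx": 0, "ty": 0, "tz": 0, "ax": -1, "ay": 0, "az": 0},
    {"gripper": 1, "tx": 0, "ty": 0, "tz": 0, "ax": -1, "ay": 0, "az": 0},
    {"gripper": 1, "tx": 0, "ty": 0, "tz": 0, "ax": -1, "ay": 0, "az": 0},
    {"gripper": 1, "tx": 0, "ty": 0, "tz": 0, "ax": -1, "ay": 0, "az": 0},
    {"gripper": 1, "tx": 0, "ty": 0, "tz": 0, "ax": -1, "ay": 0, "az": 0},
    {"gripper": 1, "tx": 0, "ty": 0, "tz": 0, "ax": -1, "ay": 0, "az": 0},
    {"gripper": 1, "tx": 0, "ty": 0, "tz": 0, "ax": -1, "ay": 0, "az": 0},
    {"gripper": 1, "tx": 0, "ty": 0, "tz": 0, "ax": -1, "ay": 0, "az": 0},
    {"gripper": 1, "tx": 0, "ty": 0, "tz": 0, "ax": -1, "ay": 0, "az": 0},
    {"gripper": 1, "tx": 0, "ty": 0, "tz": 0, "ax": -1, "ay": 0, "az": 0},
    {"gripper": 1, "tx": 0, "ty": 0, "tz": 0, "ax": -1, "ay": 0, "az": 0},
    {"gripper": 1, "tx": 0, "ty": 0, "tz": 0, "ax": -1, "ay": 0, "az": 0},
    {"gripper": 1, "tx": 0, "ty": 0, "tz": 0, "ax": -1, "ay": 0, "az": 0},
  ],
)

```text
t: 6.08
eef_pos: [0.4787, -0.0678, 0.4048]
ee_rot: [1.665, 1.57, 0.226]
force: [-0.2, -0.2, 0.3]
width: 0.0876
```

```bash
python3 - <<'E'
from h import *
togo([.4785,-.066,.12],3.268-np.pi/2)
save('side1.png',optics.grab_frame('side'),3,(150,80,400,260))
E
```

```text
t 6.08 grasp pt [ 0.4787 -0.0678  0.2458] x [ 0.  0. -1.] jaw yaw -1.439 dyaw -0.005 q [ 0.27  0.04 -0.4   0.   -1.14  1.44] w 0.0876 F [-0.2 -0.2  0.3]
shift units [ 5.03  0.   -0.07] rot units [ 0.05 -0.   -0.  ]
shift units in turned frame [ 5.03  0.   -0.07]
```

View pics/side1.png

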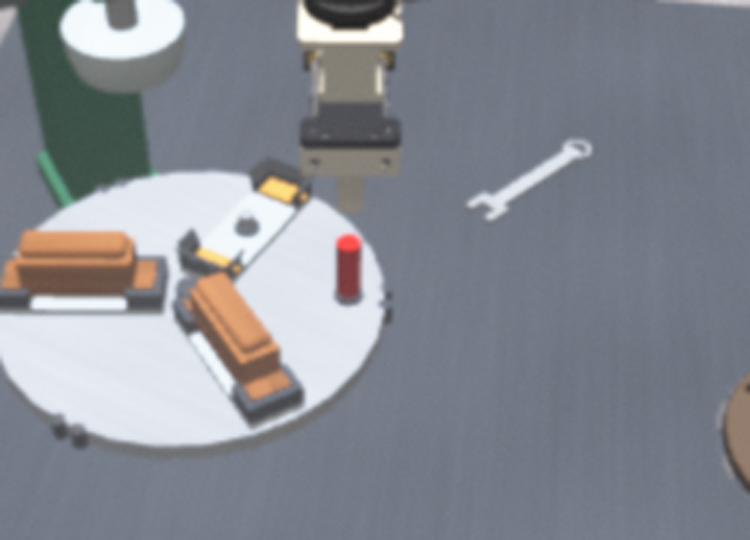

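The gripper is directly over the red post (crop 348, 265). Next it goes down and grips.

play_rows(
  steps=[
    {"gripper": 1, "tx": 1, "ty": 0, "tz": 0, "ax": 0, "ay": 0, "az": 0},
    {"gripper": 1, "tx": 1, "ty": 0, "tz": 0, "ax": 0, "ay": 0, "az": 0},
    {"gripper": 1, "tx": 1, "ty": 0, "tz": 0, "ax": 0, "ay": 0, "az": 0},
    {"gripper": 1, "tx": 1, "ty": 0, "tz": 0, "ax": 0, "ay": 0, "az": 0},
    {"gripper": 1, "tx": 0.9, "ty": 0, "tz": 0, "ax": 0, "ay": 0, "az": 0},
    {"gripper": 0, "tx": 0, "ty": 0, "tz": 0, "ax": 0, "ay": 0, "az": 0},
    {"gripper": 0, "tx": 0, "ty": 0, "tz": 0, "ax": 0, "ay": 0, "az": 0},
    {"gripper": 0, "tx": 0, "ty": 0, "tz": 0, "ax": 0, "ay": 0, "az": 0},
    {"gripper": 0, "tx": 0, "ty": 0, "tz": 0, "ax": 0, "ay": 0, "az": 0},
    {"gripper": 0, "tx": 0, "ty": 0, "tz": 0, "ax": 0, "ay": 0, "az": 0},
    {"gripper": 0, "tx": 0, "ty": 0, "tz": 0, "ax": 0, "ay": 0, "az": 0},
    {"gripper": 0, "tx": 0, "ty": 0, "tz": 0, "ax": 0, "ay": 0, "az": 0},
  ],
  newtons=30,
)

```text
t: 7.13
eef_pos: [0.4789, -0.0678, 0.2829]
ee_rot: [1.695, 1.569, 0.25]
force: [-0.7, -0.6, 0.1]
width: 0.0464
```

```bash
python3 - <<'E'
from h import *
togo([.4785,-.066,.12],3.268-np.pi/2)
save('side2.png',optics.grab_frame('side'),3,(150,80,400,260))
E
```

```text
t 7.13 grasp pt [ 0.4791 -0.0677  0.1239] x [ 0.001  0.    -1.   ] jaw yaw -1.444 dyaw -0.0 q [ 0.27  0.16 -0.57  0.   -0.84  1.43] w 0.0464 F [-0.7 -0.6  0.1]
shift units [ 0.16 -0.01 -0.07] rot units [ 0.   -0.   -0.01]
shift units in turned frame [ 0.16 -0.01 -0.07]
```

View pics/side2.png

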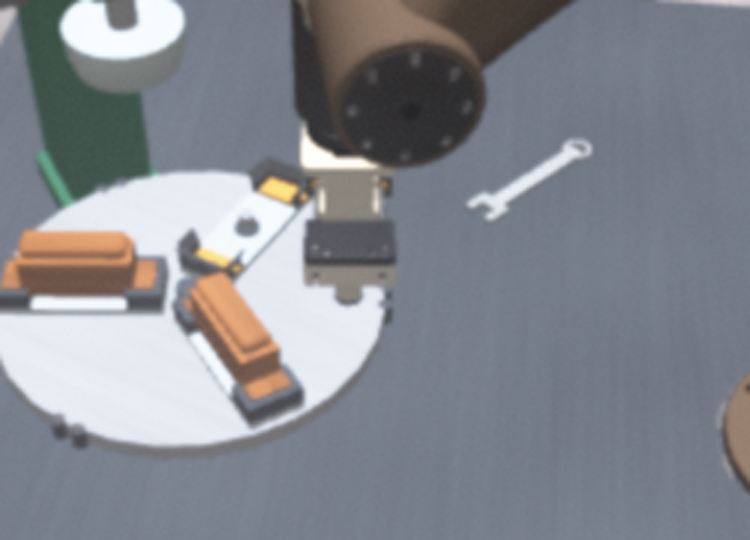

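play_rows(
  steps=[
    {"gripper": 0, "tx": 0, "ty": 0, "tz": 0, "ax": 0, "ay": 0, "az": 0},
    {"gripper": 0, "tx": 0, "ty": 0, "tz": 0, "ax": 0, "ay": 0, "az": 0},
    {"gripper": 0, "tx": 0, "ty": 0, "tz": 0, "ax": 0, "ay": 0, "az": 0},
    {"gripper": 0, "tx": 0, "ty": 0, "tz": 0, "ax": 0, "ay": 0, "az": 0},
    {"gripper": 0, "tx": 0, "ty": 0, "tz": 0, "ax": 0, "ay": 0, "az": 0},
    {"gripper": 0, "tx": 0, "ty": 0, "tz": 0, "ax": 0, "ay": 0, "az": 0},
  ],
)

```text
t: 7.68
eef_pos: [0.4787, -0.0678, 0.2822]
ee_rot: [-1.587, 1.571, -3.031]
force: [-0.5, 0.9, 1.8]
width: 0.0233
```

play_rows(
  steps=[
    {"gripper": 0, "tx": 0, "ty": 0.008, "tz": -0.314, "ax": 0.5, "ay": 0, "az": 0},
    {"gripper": 0, "tx": 0, "ty": 0.008, "tz": -0.314, "ax": 0.5, "ay": 0, "az": 0},
    {"gripper": 0, "tx": 0, "ty": 0.008, "tz": -0.314, "ax": 0.5, "ay": 0, "az": 0},
    {"gripper": 0, "tx": 0, "ty": 0.008, "tz": -0.314, "ax": 0.5, "ay": 0, "az": 0},
    {"gripper": 0, "tx": 0, "ty": 0.008, "tz": -0.314, "ax": 0.5, "ay": 0, "az": 0},
    {"gripper": 0, "tx": 0, "ty": 0.008, "tz": -0.314, "ax": 0.5, "ay": 0, "az": 0},
  ],
)

```text
t: 8.18
eef_pos: [0.4802, -0.0206, 0.2822]
ee_rot: [0.654, 1.57, -1.106]
force: [1.5, -1.5, -0.6]
width: 0.0233
```

```bash
python3 - <<'E'
from h import *
phi=3.268-.314
C=np.array([.628,-.047])
togo([*(C+.15*np.array([np.cos(phi),np.sin(phi)])),.12],phi-np.pi/2)
E
```

```text
t 8.18 grasp pt [ 0.4802 -0.0207  0.1232] x [ 0. -0. -1.] jaw yaw -1.761 dyaw 0.002 q [ 0.37  0.16 -0.57  0.   -0.84  1.01] w 0.0233 F [ 1.5 -1.5 -0.6]
shift units [ 0.13  0.   -0.07] rot units [-0.02  0.   -0.  ]
shift units in turned frame [ 0.13  0.   -0.07]
```

play_rows(
  steps=[
    {"gripper": 0, "tx": 0, "ty": 0.008, "tz": -0.314, "ax": 0.5, "ay": 0, "az": 0},
    {"gripper": 0, "tx": 0, "ty": 0.008, "tz": -0.314, "ax": 0.5, "ay": 0, "az": 0},
    {"gripper": 0, "tx": 0, "ty": 0.008, "tz": -0.314, "ax": 0.5, "ay": 0, "az": 0},
    {"gripper": 0, "tx": 0, "ty": 0.008, "tz": -0.314, "ax": 0.5, "ay": 0, "az": 0},
    {"gripper": 0, "tx": 0, "ty": 0.008, "tz": -0.314, "ax": 0.5, "ay": 0, "az": 0},
    {"gripper": 0, "tx": 0, "ty": 0.008, "tz": -0.314, "ax": 0.5, "ay": 0, "az": 0},
    {"gripper": 0, "tx": 0, "ty": 0.008, "tz": -0.314, "ax": 0.5, "ay": 0, "az": 0},
    {"gripper": 0, "tx": 0, "ty": 0.008, "tz": -0.314, "ax": 0.5, "ay": 0, "az": 0},
    {"gripper": 0, "tx": 0, "ty": 0.008, "tz": -0.314, "ax": 0.5, "ay": 0, "az": 0},
    {"gripper": 0, "tx": 0, "ty": 0.008, "tz": -0.314, "ax": 0.5, "ay": 0, "az": 0},
    {"gripper": 0, "tx": 0, "ty": 0.008, "tz": -0.314, "ax": 0.5, "ay": 0, "az": 0},
    {"gripper": 0, "tx": 0, "ty": 0.008, "tz": -0.314, "ax": 0.5, "ay": 0, "az": 0},
  ],
)

```text
t: 9.18
eef_pos: [0.5249, 0.0608, 0.2822]
ee_rot: [0.06, 1.571, -2.329]
force: [-0.4, 0.3, 1.6]
width: 0.0236
```

```bash
python3 - <<'E'
from h import *
phi=3.268-.942
C=np.array([.628,-.047])
togo([*(C+.15*np.array([np.cos(phi),np.sin(phi)])),.12],phi-np.pi/2)
save('top3.png',optics.grab_frame('top'),4,(250,60,410,210))
E
```

```text
t 9.18 grasp pt [0.5248 0.0608 0.1232] x [-0. -0. -1.] jaw yaw -2.389 dyaw 0.002 q [ 0.49  0.24 -0.47  0.   -0.86  0.27] w 0.0236 F [-0.4  0.3  1.6]
shift units [ 0.13 -0.03 -0.05] rot units [-0.02  0.   -0.  ]
shift units in turned frame [ 0.13 -0.03 -0.05]
```

View pics/top3.png

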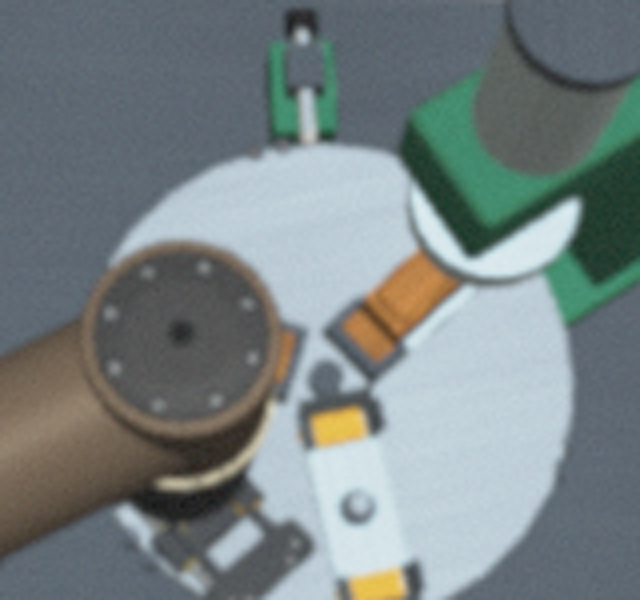

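play_rows(
  steps=[
    {"gripper": 0, "tx": 0, "ty": 0.004, "tz": -0.21, "ax": 0.333, "ay": 0, "az": 0},
    {"gripper": 0, "tx": 0, "ty": 0.004, "tz": -0.21, "ax": 0.333, "ay": 0, "az": 0},
    {"gripper": 0, "tx": 0, "ty": 0.004, "tz": -0.21, "ax": 0.333, "ay": 0, "az": 0},
    {"gripper": 0, "tx": 0, "ty": 0.004, "tz": -0.21, "ax": 0.333, "ay": 0, "az": 0},
  ],
)

```text
t: 9.57
eef_pos: [0.5361, 0.0693, 0.2817]
ee_rot: [-0.015, 1.552, -2.543]
force: [-26.7, -22.4, 31.9]
width: 0.024
```

```bash
python3 - <<'E'
from h import *
phi=3.268-1.082
C=np.array([.628,-.047])
togo([*(C+.15*np.array([np.cos(phi),np.sin(phi)])),.12],phi-np.pi/2)
save('top4.png',optics.grab_frame('top'),4,(250,60,410,210))
E
```

```text
t 9.57 grasp pt [0.5336 0.0676 0.1227] x [-0.016 -0.011 -1.   ] jaw yaw -2.528 dyaw 0.002 q [ 0.49  0.26 -0.44  0.   -0.89  0.12] w 0.024 F [-26.7 -22.4  31.9]
shift units [ 0.1  -0.08 -0.32] rot units [-0.02  0.18  0.  ]
shift units in turned frame [ 0.11 -0.08 -0.32]
```

View pics/top4.png

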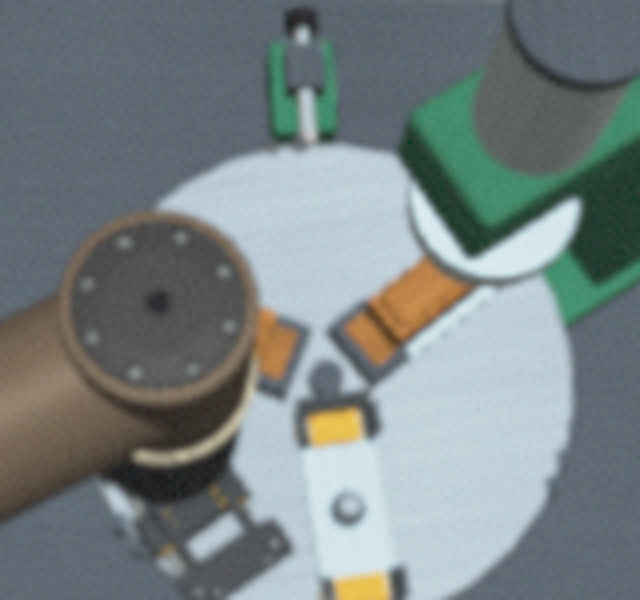

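```bash
python3 - <<'E'
from h import *
p,R,s=pose(); print(s['t'],s['force'],s['moment'],s['qd'].round(3))
t=optics.grab_frame('top');sd=optics.grab_frame('side')
h=cv2.cvtColor(t,cv2.COLOR_RGB2HSV)
br=((h[...,0]>17)&(h[...,0]<30)&(h[...,1]>120)&(h[...,2]>150)).astype(np.uint8)
m=np.zeros_like(br);m[85:225,262:400]=br[85:225,262:400]
k,_,st,c=cv2.connectedComponentsWithStats(m)
W=[]
for i in range(1,k):
    if st[i,4]>20:
        P=onz('top',c[i][1],c[i][0],.089);W.append(P);print(c[i],st[i,4],P)
d=W[1]-W[0];print(np.arctan2(d[1],d[0]),(W[0]+W[1])/2)
p,R,s=pose(); print(s['t'],s['force'],s['moment'])
save('side5.png',sd,4,(90,60,290,210));save('top5.png',t,8,(305,75,365,105)); save('top5b.png',t,4,(250,120,400,240))
E
```

```text
9.6167 [-11.54832338  -6.54634908  11.55556879] [-2.32747815  3.70119606 -0.20073024] [ 0.007  0.002  0.016 -0.027  0.125  0.068]
[332.85542169 165.96385542] 83 [ 0.59123659 -0.05185213  0.089     ]
[338.85135135 207.81081081] 74 [ 0.46796427 -0.0694205   0.089     ]
-3.0000292373182273 [ 0.52960043 -0.06063631  0.089     ]
9.7167 [-2.26163276 -1.69185581  2.77574735] [-0.48041795  1.24975828 -0.43420602]
```

View pics/side5.png

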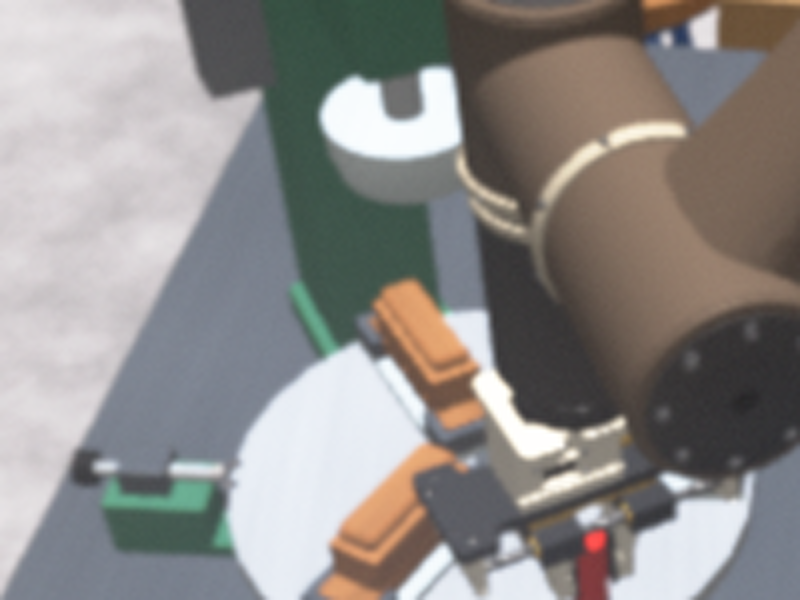

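View pics/top5b.png

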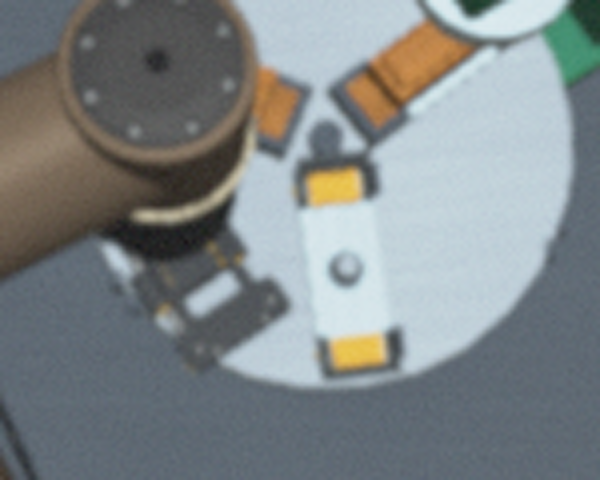

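View pics/top5.png

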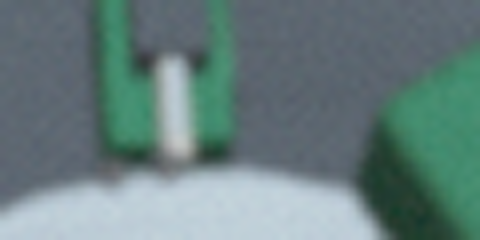

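```bash
python3 - <<'E'
from h import *
phi=3.268-1.082
C=np.array([.628,-.047])
togo([*(C+.15*np.array([np.cos(phi),np.sin(phi)])),.12],phi-np.pi/2)
print(pose()[2]['moment'])
E
```

```text
t 9.72 grasp pt [0.5388 0.0719 0.123 ] x [-0.004 -0.002 -1.   ] jaw yaw -2.528 dyaw 0.001 q [ 0.49  0.26 -0.44  0.   -0.88  0.12] w 0.0235 F [-2.3 -1.7  2.8]
shift units [ 0.12 -0.06 -0.14] rot units [-0.01  0.04  0.01]
shift units in turned frame [ 0.12 -0.06 -0.14]
[-0.48041795  1.24975828 -0.43420602]
```

```bash
cat > ang.py <<'E'
from h import *
def meas(tag=None):
    t=optics.grab_frame('top')
    h=cv2.cvtColor(t,cv2.COLOR_RGB2HSV)
    br=((h[...,0]>17)&(h[...,0]<30)&(h[...,1]>120)&(h[...,2]>150)).astype(np.uint8)
    m=np.zeros_like(br);m[85:225,262:400]=br[85:225,262:400]
    k,_,st,c=cv2.connectedComponentsWithStats(m)
    W=[onz('top',c[i][1],c[i][0],.089) for i in range(1,k) if st[i,4]>20]
    d=W[1]-W[0];print('nest dir-pi',(np.arctan2(d[1],d[0])%(2*np.pi))-np.pi,'mid',((W[0]+W[1])/2).round(4),len(W))
    if tag: save('lug_%s.png'%tag,t,8,(295,75,365,105))
if __name__=='__main__':
    import sys;meas(sys.argv[1]);togo([.54,.07,.12],-2.528)
E
python3 ang.py a
```

```text
nest dir-pi 0.11185630827904314 mid [ 0.5292 -0.0573  0.089 ] 2
t 9.77 grasp pt [0.5395 0.0726 0.1231] x [-0.002 -0.001 -1.   ] jaw yaw -2.527 dyaw -0.001 q [ 0.49  0.26 -0.44 -0.   -0.88  0.12] w 0.0229 F [-2.9  0.1  2.5]
shift units [0.12 0.09 0.06] rot units [0.01 0.03 0.  ]
shift units in turned frame [0.12 0.09 0.06]
```

View pics/lug_a.png

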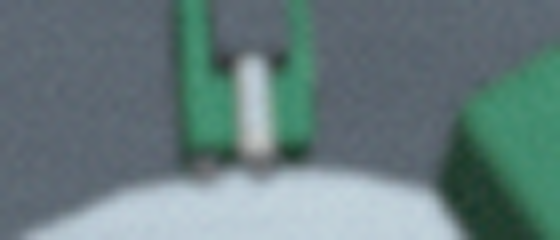

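play_rows(
  steps=[
    {"gripper": 0, "tx": 0, "ty": 0.002, "tz": -0.105, "ax": 0.167, "ay": 0, "az": 0},
    {"gripper": 0, "tx": 0, "ty": 0.002, "tz": -0.105, "ax": 0.167, "ay": 0, "az": 0},
    {"gripper": 0, "tx": 0, "ty": 0, "tz": 0, "ax": 0, "ay": 0, "az": 0},
    {"gripper": 0, "tx": 0, "ty": 0, "tz": 0, "ax": 0, "ay": 0, "az": 0},
  ],
)

```text
t: 10.1
eef_pos: [0.5455, 0.0768, 0.2821]
ee_rot: [-0.829, 1.571, 2.893]
force: [-1.4, 0.6, 2.5]
width: 0.0233
```

```bash
python3 ang.py b
```

```text
nest dir-pi 0.06018253563397424 mid [ 0.5291 -0.0527  0.089 ] 2
t 10.15 grasp pt [0.5454 0.0767 0.1231] x [-0. -0. -1.] jaw yaw -2.561 dyaw 0.033 q [ 0.5   0.27 -0.43 -0.   -0.88  0.09] w 0.0237 F [-1.4 -0.2  2.4]
shift units [0.12 0.11 0.33] rot units [-0.31  0.    0.  ]
shift units in turned frame [0.12 0.1  0.33]
```

View pics/lug_b.png

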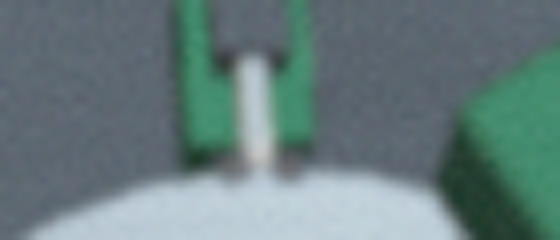

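play_rows(
  steps=[
    {"gripper": 0, "tx": 0, "ty": 0.001, "tz": -0.08, "ax": 0.13, "ay": 0, "az": 0},
    {"gripper": 0, "tx": 0, "ty": 0.001, "tz": -0.08, "ax": 0.13, "ay": 0, "az": 0},
    {"gripper": 0, "tx": 0, "ty": 0, "tz": 0, "ax": 0, "ay": 0, "az": 0},
  ],
)

```text
t: 10.4
eef_pos: [0.5472, 0.0778, 0.282]
ee_rot: [-0.054, 1.565, -2.643]
force: [-12.2, -2.9, 11.5]
width: 0.023
```

```bash
python3 ang.py c
```

```text
nest dir-pi 0.053688494833660005 mid [ 0.5291 -0.0523  0.089 ] 2
t 10.45 grasp pt [0.5465 0.0774 0.123 ] x [-0.004 -0.002 -1.   ] jaw yaw -2.588 dyaw 0.06 q [ 0.5   0.27 -0.42  0.   -0.88  0.06] w 0.0236 F [-11.3  -3.7  10.6]
shift units [0.12 0.12 0.41] rot units [-0.58  0.05  0.  ]
shift units in turned frame [0.12 0.09 0.41]
```

View pics/lug_c.png

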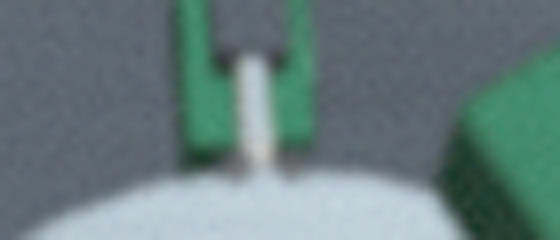

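play_rows(
  steps=[
    {"gripper": 0, "tx": 0, "ty": 0, "tz": 0.08, "ax": -0.13, "ay": 0, "az": 0},
    {"gripper": 1, "tx": 0, "ty": 0, "tz": 0.04, "ax": 0, "ay": 0, "az": 0},
    {"gripper": 1, "tx": 0, "ty": 0, "tz": 0, "ax": 0, "ay": 0, "az": 0},
    {"gripper": 1, "tx": 0, "ty": 0, "tz": 0, "ax": 0, "ay": 0, "az": 0},
    {"gripper": 1, "tx": 0, "ty": 0, "tz": 0, "ax": 0, "ay": 0, "az": 0},
    {"gripper": 1, "tx": 0, "ty": 0, "tz": 0, "ax": 0, "ay": 0, "az": 0},
    {"gripper": 1, "tx": -0.5, "ty": 0, "tz": 0, "ax": 0, "ay": 0, "az": 0},
    {"gripper": 1, "tx": -1, "ty": 0, "tz": 0, "ax": 0, "ay": 0, "az": 0},
    {"gripper": 1, "tx": -1, "ty": 0, "tz": 0, "ax": 0, "ay": 0, "az": 0},
    {"gripper": 1, "tx": -1, "ty": 0, "tz": 0, "ax": 0, "ay": 0, "az": 0},
  ],
)

```text
t: 11.28
eef_pos: [0.5462, 0.0772, 0.3705]
ee_rot: [0.041, 1.57, -2.534]
force: [1.5, 0.6, 0.0]
width: 0.0777
```

```bash
python3 ang.py d; python3 - <<'E'
from h import *
togo([.579,.329,.12],2.68-np.pi/2)
for n in('side','top'):
    img=optics.grab_frame(n); 
    for d in finder.pinpoint('former_mid',n): print(n,np.round(d['location'],1),onz(n,*d['location'],.0285).round(4),round(d['confidence'],2))
    for d in finder.silhouettes('former',n):
        m=d['pixels'];np.save('m_%s_%d.npy'%(n,int(d['extent'][0])),m);print(n,d['extent'],round(d['confidence'],2))
    save('A_%s.png'%n,img,6,(150,260,250,340) if n=='side' else (160,130,260,220))
E
```

```text
nest dir-pi 0.0566311039402585 mid [ 0.5291 -0.0522  0.089 ] 2
t 11.33 grasp pt [0.5487 0.0777 0.2171] x [ 0.007  0.001 -1.   ] jaw yaw -2.574 dyaw 0.046 q [ 0.5   0.18 -0.31  0.   -1.08  0.07] w 0.082 F [2.2 0.3 6.1]
shift units [3.88 0.08 0.44] rot units [-0.44 -0.06 -0.03]
shift units in turned frame [3.89 0.07 0.42]
t 11.33 grasp pt [0.5487 0.0777 0.2171] x [ 0.007  0.001 -1.   ] jaw yaw -2.574 dyaw 0.541 q [ 0.5   0.18 -0.31  0.   -1.08  0.07] w 0.082 F [2.2 0.3 6.1]
shift units [ 3.91 -7.82 -6.44] rot units [-5.17 -0.06 -0.04]
shift units in turned frame [ 3.89 -3.36 -9.57]
side [304.8 199.7] [0.5863 0.3293 0.0285] 0.73
side [285.9 337.9] [0.2632 0.2381 0.0285] 0.6
side [297.8, 350.2, 366.6, 391.1] 0.9
side [174.7, 288.5, 231.4, 327.8] 0.87
side [311.0, 270.5, 369.0, 299.1] 0.69
top [276.9 162.4] [0.2607 0.4496 0.0285] 0.8
top [155.3, 255.7, 177.0, 299.7] 0.86
```

View pics/A_top.png

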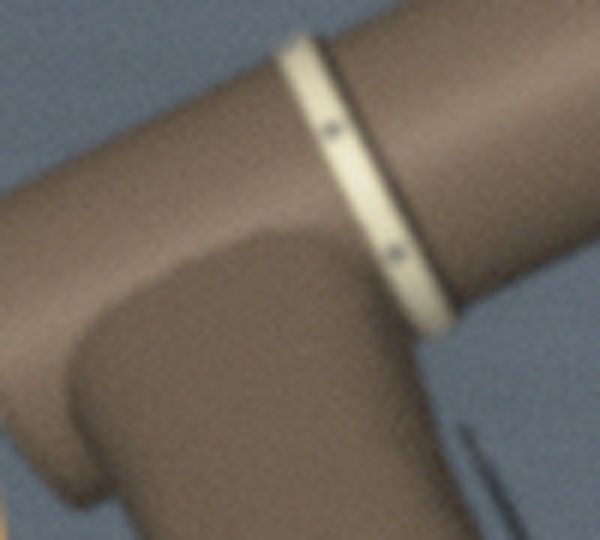

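View pics/A_side.png

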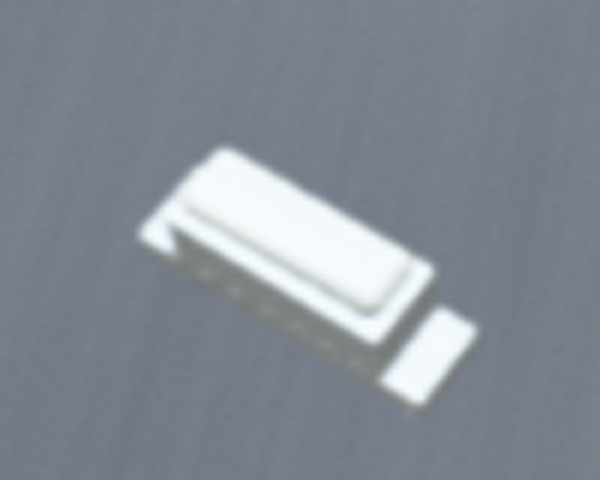

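```bash
cat > ffit.py <<'E'
from h import *
from scipy.optimize import minimize
B=[(.070,.019,0,.014),(.052,.019,0,.043),(.047,.013,.043,.056)]
def model(cam,x,y,yaw,z0=0.,S=4,off=(0,0),shape=(400,400)):
    im=np.zeros(shape,np.uint8);c,s=np.cos(yaw),np.sin(yaw)
    for hx,hy,za,zb in B:
        P=np.array([[x+c*a*hx-s*b*hy,y+s*a*hx+c*b*hy,z0+z] for a in(-1,1) for b in(-1,1) for z in(za,zb)])
        q=((proj(cam,P)+.5-np.array(off))*S)
        cv2.fillConvexPoly(im,cv2.convexHull(q.astype(np.float32)).astype(np.int32),255)
    return im
def mask(img,box,S=4):
    l,t,r,b=box;c=cv2.resize(img[t:b,l:r],None,fx=S,fy=S,interpolation=cv2.INTER_CUBIC)
    bg=np.median(c.reshape(-1,3),0); d=np.linalg.norm(c.astype(float)-bg,axis=2)
    return (d>40).astype(np.uint8)
E
python3 - <<'E'
from ffit import *
box={'top':(180,140,236,204),'side':(165,275,240,335)}
M={}
for n in box:
    img=cv2.cvtColor(cv2.imread('pics/%s0.png'%n),cv2.COLOR_BGR2RGB)
    M[n]=mask(img,box[n])
def cost(p,cams):
    e=0
    for n in cams:
        m=M[n];mo=model(n,p[0],p[1],p[2],off=box[n][:2],shape=m.shape)>0
        e+=np.sum(mo!=(m>0))/np.sum(m>0)
    return e
for cams in(['top','side'],['top'],['side']):
    best=min((minimize(cost,[.58+dx,.33+dy,2.68+da],args=(cams,),method='Nelder-Mead',options=dict(initial_simplex=np.array([.58+dx,.33+dy,2.68+da])+np.array([[0,0,0],[.006,0,0],[0,.006,0],[0,0,.08]]),xatol=1e-4,fatol=1e-4)) for dx in(-.003,.004) for dy in (-.003,.004) for da in(-.03,.03)),key=lambda r:r.fun)
    print(cams,best.x.round(4),best.fun.round(3),np.hypot(*best.x[:2]).round(3))
    if len(cams)==2: b=best.x
vis=[]
for n in box:
    l,t,r,bb=box[n];img=cv2.imread('pics/%s0.png'%n)[t:bb,l:r];img=cv2.resize(img,None,fx=4,fy=4)
    mo=model(n,*b,off=box[n][:2],shape=img.shape[:2]);cs,_=cv2.findContours(mo,0,2);cv2.drawContours(img,cs,-1,(0,0,255),1)
    vis.append(cv2.copyMakeBorder(img,0,260-img.shape[0],0,0,0))
cv2.imwrite('pics/ffit.png',np.hstack(vis))
E
```

```text
Traceback (most recent call last):
  File "ffit.py", line 8, in model
    q=((proj(cam,P)+.5-np.array(off))*S)
        ~~~~^^^^^^^
  File "h.py", line 16, in proj
    c=optics.calibration(cam);T=np.array(c['T']);P=np.atleast_2d(P).astype(float)
ValueError: time passes only in moves, steps and waits
```

Too many calibration calls; I'll cache the result.

```bash
python3 - <<'E'
s=open('h.py').read()
s=s.replace("def save(","import functools\n@functools.lru_cache(None)\ndef cal(n): return optics.calibration(n)\ndef save(",1)
s=s.replace("c=optics.calibration(cam)","c=cal(cam)")
open('h.py','w').write(s)
E
cat > runfit.py <<'E'
from ffit import *
box={'top':(180,140,236,204),'side':(165,275,240,335)}
M={}
for n in box:
    img=cv2.cvtColor(cv2.imread('pics/%s0.png'%n),cv2.COLOR_BGR2RGB)
    M[n]=mask(img,box[n])
def cost(p,cams):
    e=0
    for n in cams:
        m=M[n];mo=model(n,p[0],p[1],p[2],off=box[n][:2],shape=m.shape)>0
        e+=np.sum(mo!=(m>0))/np.sum(m>0)
    return e
for cams in(['top','side'],['top'],['side']):
    best=min((minimize(cost,[.58+dx,.33+dy,2.68+da],args=(cams,),method='Nelder-Mead',options=dict(initial_simplex=np.array([.58+dx,.33+dy,2.68+da])+np.array([[0,0,0],[.006,0,0],[0,.006,0],[0,0,.08]]),xatol=1e-4,fatol=1e-4)) for dx in(-.003,.004) for dy in (-.003,.004) for da in(-.03,.03)),key=lambda r:r.fun)
    print(cams,best.x.round(4),best.fun.round(3),np.hypot(*best.x[:2]).round(3))
    if len(cams)==2: b=best.x
vis=[]
for n in box:
    l,t,r,bb=box[n];img=cv2.imread('pics/%s0.png'%n)[t:bb,l:r];img=cv2.resize(img,None,fx=4,fy=4)
    mo=model(n,*b,off=box[n][:2],shape=img.shape[:2]);cs,_=cv2.findContours(mo,0,2);cv2.drawContours(img,cs,-1,(0,0,255),1)
    vis.append(cv2.copyMakeBorder(img,0,260-img.shape[0],0,0,0))
cv2.imwrite('pics/ffit.png',np.hstack(vis))
togo([b[0],b[1],.13],b[2]-np.pi/2)
E
python3 runfit.py
```

```text
['top', 'side'] [0.589  0.3245 2.6799] 0.633 0.672
['top'] [0.5886 0.3289 2.693 ] 0.112 0.674
['side'] [0.5882 0.3214 2.689 ] 0.294 0.67
t 11.63 grasp pt [0.5456 0.077  0.2096] x [-0.002 -0.001 -1.   ] jaw yaw -2.575 dyaw 0.542 q [ 0.5   0.18 -0.31 -0.   -1.07  0.07] w 0.0875 F [ 0.2 -0.2  0.2]
shift units [ 3.17 -7.42 -6.77] rot units [-5.18  0.01  0.01]
shift units in turned frame [ 3.18 -2.87 -9.63]
```

View pics/ffit.png

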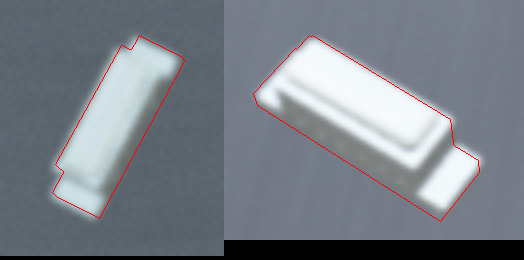

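play_rows(
  steps=[
    {"gripper": 1, "tx": 0, "ty": 0, "tz": 0, "ax": -0.86, "ay": 0, "az": 0},
    {"gripper": 1, "tx": 0, "ty": 0, "tz": 0, "ax": -0.86, "ay": 0, "az": 0},
    {"gripper": 1, "tx": 0, "ty": 0, "tz": 0, "ax": -0.86, "ay": 0, "az": 0},
    {"gripper": 1, "tx": 0, "ty": 0, "tz": 0, "ax": -0.86, "ay": 0, "az": 0},
    {"gripper": 1, "tx": 0, "ty": 0, "tz": 0, "ax": -0.86, "ay": 0, "az": 0},
    {"gripper": 1, "tx": 0, "ty": 0, "tz": 0, "ax": -0.9, "ay": 0, "az": 0},
    {"gripper": 1, "tx": 0, "ty": -0.29, "tz": -0.97, "ax": 0, "ay": 0, "az": 0},
    {"gripper": 1, "tx": 0, "ty": -0.29, "tz": -0.97, "ax": 0, "ay": 0, "az": 0},
    {"gripper": 1, "tx": 0, "ty": -0.29, "tz": -0.97, "ax": 0, "ay": 0, "az": 0},
    {"gripper": 1, "tx": 0.4, "ty": -0.29, "tz": -0.97, "ax": 0, "ay": 0, "az": 0},
    {"gripper": 1, "tx": 0.4, "ty": -0.29, "tz": -0.97, "ax": 0, "ay": 0, "az": 0},
    {"gripper": 1, "tx": 0.4, "ty": -0.29, "tz": -0.97, "ax": 0, "ay": 0, "az": 0},
    {"gripper": 1, "tx": 0.4, "ty": -0.29, "tz": -0.97, "ax": 0, "ay": 0, "az": 0},
    {"gripper": 1, "tx": 0.4, "ty": -0.29, "tz": -0.97, "ax": 0, "ay": 0, "az": 0},
    {"gripper": 1, "tx": 0.4, "ty": -0.29, "tz": -0.97, "ax": 0, "ay": 0, "az": 0},
    {"gripper": 1, "tx": 0.4, "ty": -0.29, "tz": -0.97, "ax": 0, "ay": 0, "az": 0},
    {"gripper": 1, "tx": 0, "ty": 0, "tz": 0, "ax": 0, "ay": 0, "az": 0},
  ],
)

```text
t: 13.05
eef_pos: [0.5885, 0.33, 0.2954]
ee_rot: [-0.393, 1.566, -2.421]
force: [-0.3, -1.3, 0.6]
width: 0.0878
```

```bash
python3 ang.py e; python3 - <<'E'
from h import *
togo([.589,.3265,.03],2.685-np.pi/2)
save('side6.png',optics.grab_frame('side'),4,(120,200,320,340))
E
```

```text
nest dir-pi 0.05331571490807052 mid [ 0.5291 -0.0524  0.089 ] 2
t 13.1 grasp pt [0.5878 0.3279 0.1373] x [-0.003 -0.003 -1.   ] jaw yaw -2.028 dyaw -0.5 q [ 0.8   0.44 -0.13 -0.   -1.01  0.32] w 0.0878 F [ 0.4 -0.8  0.3]
shift units [ 0.73  2.83 10.12] rot units [4.77 0.04 0.01]
shift units in turned frame [0.69 7.34 7.53]
t 13.1 grasp pt [0.5878 0.3279 0.1373] x [-0.003 -0.003 -1.   ] jaw yaw -2.028 dyaw 0.001 q [ 0.8   0.44 -0.13 -0.   -1.01  0.32] w 0.0878 F [ 0.4 -0.8  0.3]
shift units [4.29 0.07 0.04] rot units [-0.01  0.04  0.02]
shift units in turned frame [4.29 0.06 0.05]
```

View pics/side6.png

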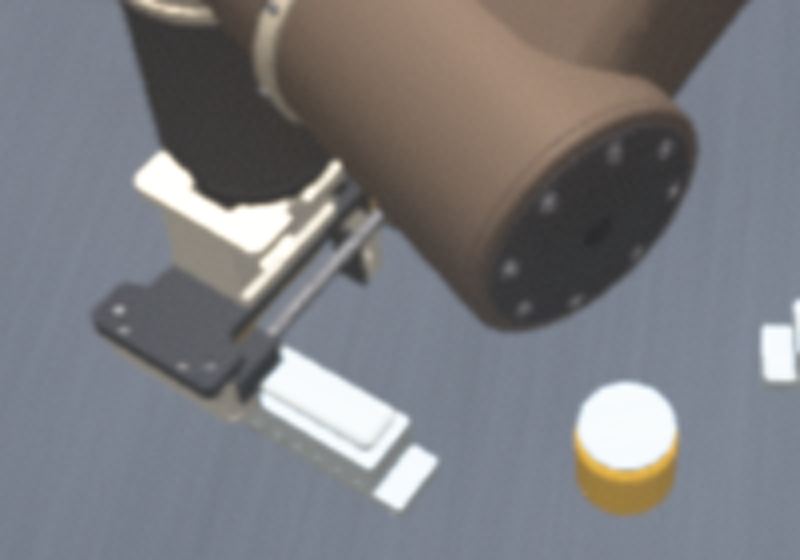

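View pics/lug_e.png

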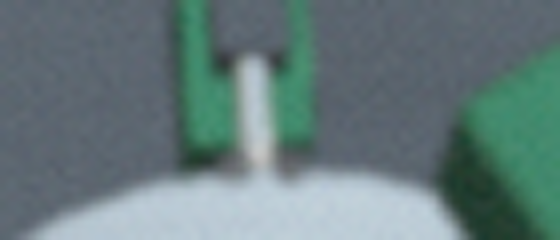

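The table is still indexed: the lugs sit either side of the rod at crop (257, 150). The fingers straddle the former at crop (340, 410). Next the gripper goes down and grips.

play_rows(
  steps=[
    {"gripper": 1, "tx": 0.9, "ty": 0.03, "tz": 0, "ax": 0, "ay": 0, "az": 0},
    {"gripper": 1, "tx": 0.9, "ty": 0.03, "tz": 0, "ax": 0, "ay": 0, "az": 0},
    {"gripper": 1, "tx": 0.9, "ty": 0, "tz": 0, "ax": 0, "ay": 0, "az": 0},
    {"gripper": 1, "tx": 0.9, "ty": 0, "tz": 0, "ax": 0, "ay": 0, "az": 0},
    {"gripper": 1, "tx": 0.5, "ty": 0, "tz": 0, "ax": 0, "ay": 0, "az": 0},
    {"gripper": 0, "tx": 0.1, "ty": 0, "tz": 0, "ax": 0, "ay": 0, "az": 0},
    {"gripper": 0, "tx": 0, "ty": 0, "tz": 0, "ax": 0, "ay": 0, "az": 0},
    {"gripper": 0, "tx": 0, "ty": 0, "tz": 0, "ax": 0, "ay": 0, "az": 0},
    {"gripper": 0, "tx": 0, "ty": 0, "tz": 0, "ax": 0, "ay": 0, "az": 0},
    {"gripper": 0, "tx": 0, "ty": 0, "tz": 0, "ax": 0, "ay": 0, "az": 0},
    {"gripper": 0, "tx": 0, "ty": 0, "tz": 0, "ax": 0, "ay": 0, "az": 0},
    {"gripper": 0, "tx": 0, "ty": 0, "tz": 0, "ax": 0, "ay": 0, "az": 0},
    {"gripper": 0, "tx": 0, "ty": 0, "tz": 0, "ax": 0, "ay": 0, "az": 0},
    {"gripper": 0, "tx": 0, "ty": 0, "tz": 0, "ax": 0, "ay": 0, "az": 0},
    {"gripper": 0, "tx": 0, "ty": 0, "tz": 0, "ax": 0, "ay": 0, "az": 0},
  ],
  newtons=40,
)

```text
t: 14.4
eef_pos: [0.5897, 0.3255, 0.195]
ee_rot: [-0.18, 1.569, -2.21]
force: [-2.1, -3.3, 5.4]
width: 0.0372
```

```bash
python3 - <<'E'
from h import *
togo([.589,.3265,.03],2.685-np.pi/2)
save('side7.png',optics.grab_frame('side'),4,(120,200,320,340))
E
```

```text
t 14.4 grasp pt [0.5896 0.3253 0.036 ] x [-0.001 -0.001 -1.   ] jaw yaw -2.03 dyaw 0.003 q [ 0.79  0.54 -0.22  0.   -0.81  0.32] w 0.0372 F [-2.1 -3.3  5.4]
shift units [ 0.24 -0.05 -0.02] rot units [-0.03  0.01  0.  ]
shift units in turned frame [ 0.24 -0.05 -0.02]
```

View pics/side7.png

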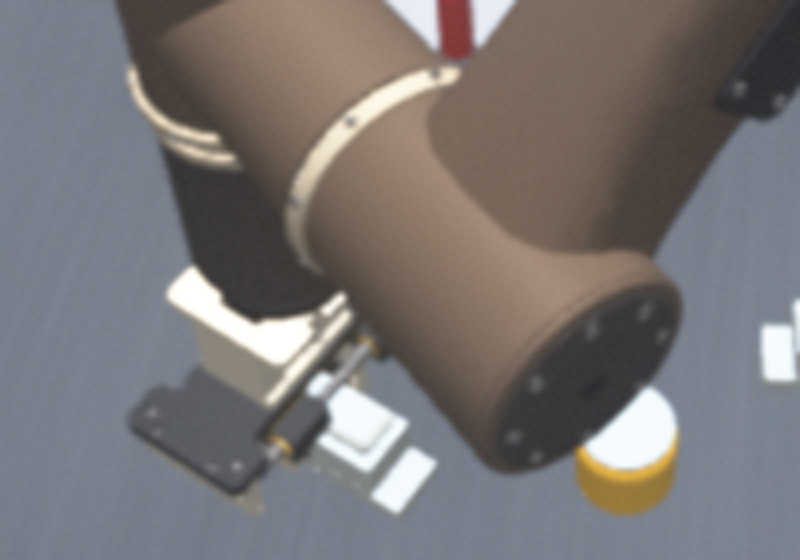

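play_rows(
  steps=[
    {"gripper": 0, "tx": -0.3, "ty": 0, "tz": 0, "ax": 0, "ay": 0, "az": 0},
    {"gripper": 0, "tx": -0.6, "ty": 0, "tz": 0, "ax": 0, "ay": 0, "az": 0},
    {"gripper": 0, "tx": -0.9, "ty": 0, "tz": 0, "ax": 0, "ay": 0, "az": 0},
    {"gripper": 0, "tx": -0.9, "ty": 0, "tz": 0, "ax": 0, "ay": 0, "az": 0},
    {"gripper": 0, "tx": -0.9, "ty": 0, "tz": 0, "ax": 0, "ay": 0, "az": 0},
    {"gripper": 0, "tx": -0.9, "ty": 0, "tz": 0, "ax": 0, "ay": 0, "az": 0},
    {"gripper": 0, "tx": -0.9, "ty": 0, "tz": 0, "ax": 0, "ay": 0, "az": 0},
    {"gripper": 0, "tx": -0.9, "ty": 0, "tz": 0, "ax": 0, "ay": 0, "az": 0},
    {"gripper": 0, "tx": -0.9, "ty": 0, "tz": 0, "ax": 0, "ay": 0, "az": 0},
    {"gripper": 0, "tx": 0, "ty": 0, "tz": 0, "ax": 0, "ay": 0, "az": 0},
    {"gripper": 0, "tx": 0, "ty": 0, "tz": 0, "ax": 0, "ay": 0, "az": 0},
  ],
  newtons=50,
)

```text
t: 15.37
eef_pos: [0.5899, 0.3262, 0.3754]
ee_rot: [3.086, 1.568, 1.056]
force: [0.3, -0.3, -6.8]
width: 0.0379
```

```bash
python3 - <<'E'
from h import *
togo([.529,-.0525,.22],.055-np.pi/2)
t=optics.grab_frame('top');s=optics.grab_frame('side')
save('top8.png',t,3,(130,80,380,260));save('side8.png',s,4,(120,150,320,300))
E
```

```text
t 15.37 grasp pt [0.5901 0.3266 0.2164] x [ 0.001  0.002 -1.   ] jaw yaw -2.03 dyaw 0.514 q [ 0.79  0.37 -0.03 -0.   -1.16  0.32] w 0.0379 F [ 0.3 -0.3 -6.8]
shift units [-0.18  4.53 14.66] rot units [-4.91 -0.02 -0.01]
shift units in turned frame [-0.14 -3.27 14.99]
```

View pics/side8.png

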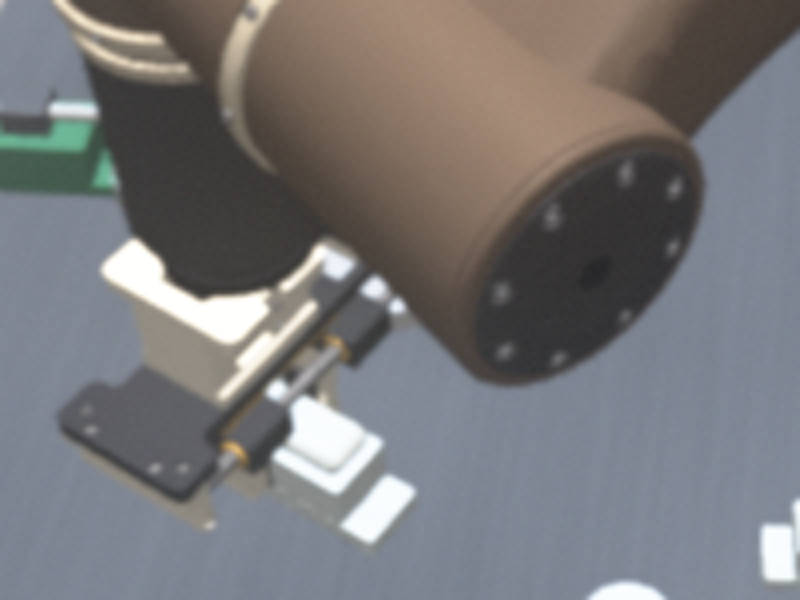

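View pics/top8.png

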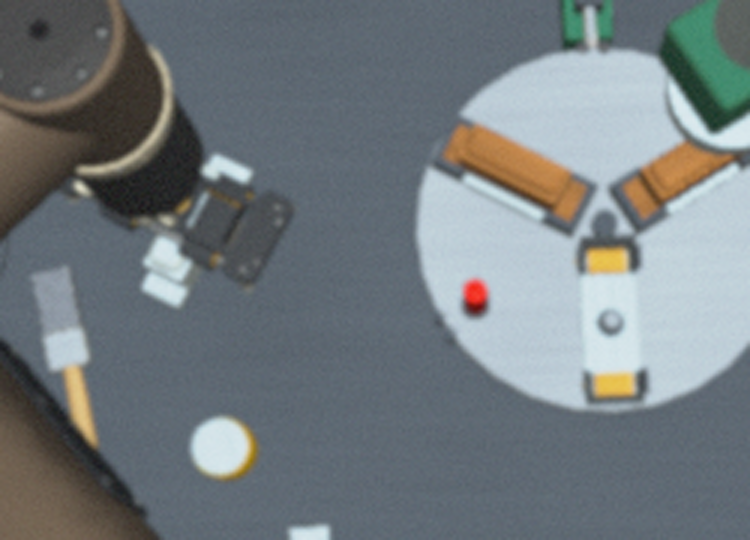

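```bash
cat > ov.py <<'E'
from h import *
def overlay(img,cam,o,yaw,z0,box,S,name,boxes=((.070,.019,0,.014),(.052,.019,0,.043))):
    l,t,r,b=box;im=cv2.cvtColor(cv2.resize(img[t:b,l:r],None,fx=S,fy=S,interpolation=cv2.INTER_CUBIC),cv2.COLOR_RGB2BGR)
    c,s=np.cos(yaw),np.sin(yaw)
    for hx,hy,za,zb in boxes:
        for z,col in((za,(0,0,255)),(zb,(0,255,0))):
            P=np.array([[o[0]+c*a*hx-s*bb*hy,o[1]+s*a*hx+c*bb*hy,z0+z] for a,bb in((-1,-1),(-1,1),(1,1),(1,-1))])
            q=(proj(cam,P)+.5-[l,t])*S
            cv2.polylines(im,[q.astype(np.int32)],True,col,1)
    cv2.imwrite('pics/'+name,im)
E
python3 - <<'E'
from ov import *
p,R,s=pose();g=p+R[:,0]*.159;yaw=np.arctan2(R[1,2],R[0,2])+np.pi/2
print(g,yaw)
t=optics.grab_frame('top');s=optics.grab_frame('side')
overlay(t,'top',g,yaw,g[2]-.036,(165,110,235,195),7,'ovt.png');overlay(s,'side',g,yaw,g[2]-.036,(170,200,250,300),6,'ovs.png')
E
```

```text
[0.58905179 0.32563657 0.21378642] -0.45971665797398176
```

View pics/ovt.png

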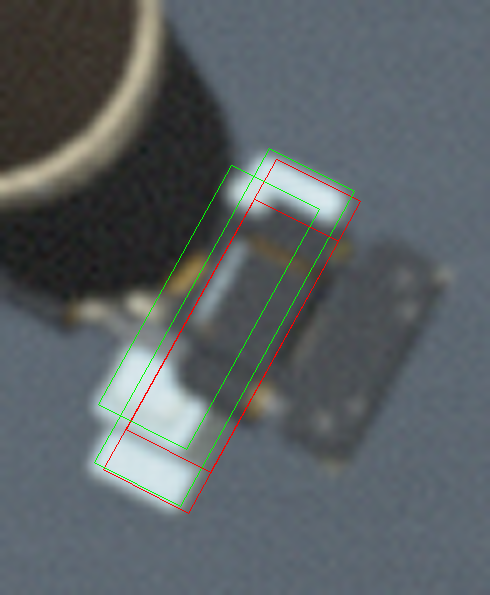

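View pics/ovs.png

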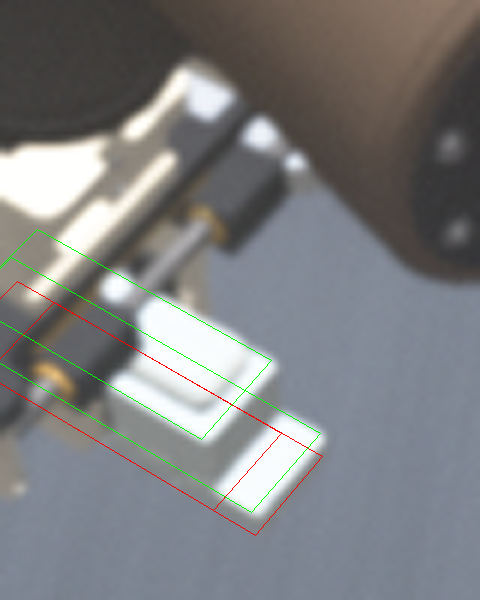

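play_rows(
  steps=[
    {"gripper": 0, "tx": -0.1, "ty": 0, "tz": 0, "ax": -0.6, "ay": 0, "az": 0},
    {"gripper": 0, "tx": -0.1, "ty": 0, "tz": 0, "ax": -0.9, "ay": 0, "az": 0},
    {"gripper": 0, "tx": 0, "ty": 0, "tz": 0, "ax": -1, "ay": 0, "az": 0},
    {"gripper": 0, "tx": 0, "ty": 0, "tz": 0, "ax": -1, "ay": 0, "az": 0},
    {"gripper": 0, "tx": 0, "ty": 0, "tz": 0, "ax": -0.9, "ay": 0, "az": 0},
    {"gripper": 0, "tx": 0, "ty": -0.1, "tz": 0.5, "ax": -0.51, "ay": 0, "az": 0},
    {"gripper": 0, "tx": 0, "ty": -0.22, "tz": 1, "ax": 0, "ay": 0, "az": 0},
    {"gripper": 0, "tx": 0, "ty": -0.22, "tz": 1, "ax": 0, "ay": 0, "az": 0},
    {"gripper": 0, "tx": 0, "ty": -0.22, "tz": 1, "ax": 0, "ay": 0, "az": 0},
    {"gripper": 0, "tx": 0, "ty": -0.22, "tz": 1, "ax": 0, "ay": 0, "az": 0},
    {"gripper": 0, "tx": 0, "ty": -0.22, "tz": 1, "ax": 0, "ay": 0, "az": 0},
    {"gripper": 0, "tx": 0, "ty": -0.22, "tz": 1, "ax": 0, "ay": 0, "az": 0},
    {"gripper": 0, "tx": 0, "ty": -0.22, "tz": 1, "ax": 0, "ay": 0, "az": 0},
    {"gripper": 0, "tx": 0, "ty": -0.22, "tz": 1, "ax": 0, "ay": 0, "az": 0},
    {"gripper": 0, "tx": 0, "ty": -0.22, "tz": 1, "ax": 0, "ay": 0, "az": 0},
    {"gripper": 0, "tx": 0, "ty": -0.22, "tz": 1, "ax": 0, "ay": 0, "az": 0},
    {"gripper": 0, "tx": 0, "ty": -0.22, "tz": 1, "ax": 0, "ay": 0, "az": 0},
    {"gripper": 0, "tx": 0, "ty": -0.22, "tz": 1, "ax": 0, "ay": 0, "az": 0},
    {"gripper": 0, "tx": 0, "ty": -0.22, "tz": 1, "ax": 0, "ay": 0, "az": 0},
    {"gripper": 0, "tx": 0, "ty": -0.22, "tz": 1, "ax": 0, "ay": 0, "az": 0},
  ],
)

```text
t: 17.23
eef_pos: [0.5292, -0.0414, 0.3786]
ee_rot: [-1.487, 1.569, -3.003]
force: [-0.4, 0.3, -5.8]
width: 0.0377
```

play_rows(
  steps=[
    {"gripper": 0, "tx": 0, "ty": 0, "tz": 0.45, "ax": 0, "ay": 0, "az": 0},
    {"gripper": 0, "tx": 0, "ty": 0, "tz": 0, "ax": 0, "ay": 0, "az": 0},
    {"gripper": 0, "tx": 0, "ty": 0, "tz": 0, "ax": 0, "ay": 0, "az": 0},
  ],
)

```text
t: 17.48
eef_pos: [0.5304, -0.0519, 0.3789]
ee_rot: [-1.601, 1.57, -3.118]
force: [0.0, 1.2, -5.4]
width: 0.0378
```

```bash
cat > atnest.py <<'E'
from ov import *
import sys
tag=sys.argv[1]; dz=float(sys.argv[2]) if len(sys.argv)>2 else .036
togo([.5313,-.0524,.15],.055-np.pi/2)
p,R,s=pose();g=p+R[:,0]*.159;yaw=np.arctan2(R[1,2],R[0,2])+np.pi/2
u=np.array([np.cos(yaw),np.sin(yaw),0])
t=optics.grab_frame('top');s=optics.grab_frame('side')
o=g-.0023*u;print('former est',o,'yaw',yaw)
overlay(t,'top',o,yaw,g[2]-dz,(290,130,375,225),6,'nt%s.png'%tag);overlay(s,'side',o,yaw,g[2]-dz,(160,80,290,210),5,'ns%s.png'%tag)
E
python3 atnest.py 1
```

```text
t 17.48 grasp pt [ 0.5302 -0.0519  0.2199] x [-0.001 -0.    -1.   ] jaw yaw -1.518 dyaw 0.002 q [ 0.27  0.14 -0.34 -0.   -1.09  1.35] w 0.0378 F [ 0.   1.2 -5.4]
shift units [2.8  0.04 0.02] rot units [-0.02 -0.    0.01]
shift units in turned frame [2.8  0.04 0.02]
former est [ 0.52792277 -0.05202302  0.21992224] yaw 0.053169534058568946
```

View pics/nt1.png

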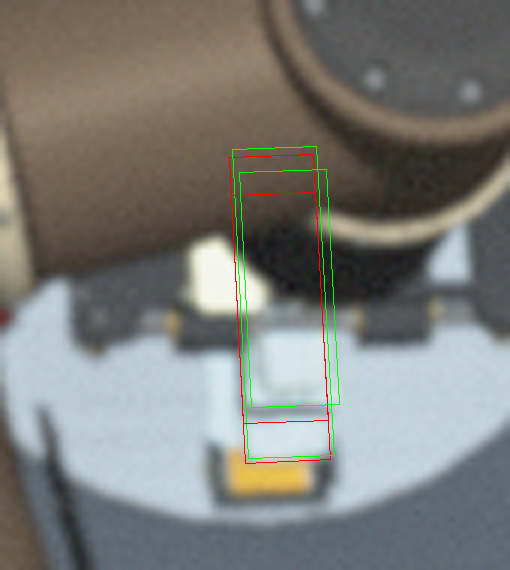

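View pics/ns1.png

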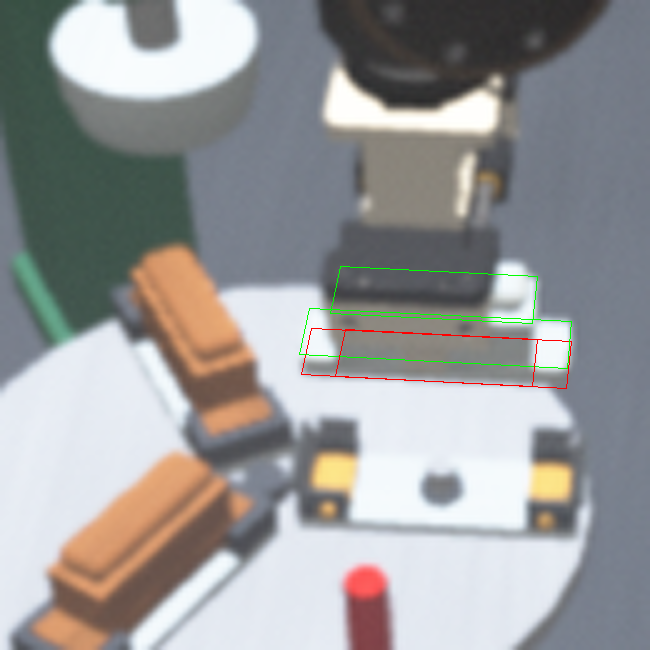

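```bash
python3 - <<'E'
from h import *
s=optics.grab_frame('side');h=cv2.cvtColor(s,cv2.COLOR_RGB2HSV)
br=((h[...,0]>17)&(h[...,0]<30)&(h[...,1]>120)&(h[...,2]>150)).astype(np.uint8)
m=np.zeros_like(br);m[165:186,215:285]=br[165:186,215:285]
k,_,st,c=cv2.connectedComponentsWithStats(m)
W=[]
for i in range(1,k):
    if st[i,4]>20: W.append(onz('side',c[i][1],c[i][0],.089));print(st[i],c[i],W[-1])
d=W[0]-W[1];print((W[0]+W[1])/2,np.arctan2(d[1],d[0]))
# brass seat outlines projected for nest centre hypothesis, both cams
from ov import *
t=optics.grab_frame('top')
th=.055;n=np.array([.529,-.0525,0]);u=np.array([np.cos(th),np.sin(th),0])
bx=[]
for img,cam,box,S,name in((s,'side',(200,150,300,200),8,'seat_s.png'),):
    l,tt,r,b=box;im=cv2.cvtColor(cv2.resize(img[tt:b,l:r],None,fx=S,fy=S,interpolation=cv2.INTER_CUBIC),cv2.COLOR_RGB2BGR)
    for sg in(-1,1):
        P=[];v=np.array([-u[1],u[0],0])
        for a,bb in((.049,-.018),(.049,.018),(.072,.018),(.072,-.018)): P.append(n+sg*a*u+bb*v+[0,0,.089])
        q=(proj(cam,np.array(P))+.5-[l,tt])*S;cv2.polylines(im,[q.astype(np.int32)],True,(0,0,255),1)
    cv2.imwrite('pics/'+name,im)
E
```

```text
Traceback (most recent call last):
IndexError: list index out of range
```

```bash
python3 - <<'E'
from h import *
s=optics.grab_frame('side');h=cv2.cvtColor(s,cv2.COLOR_RGB2HSV)
print(h[174,227],h[176,270])
br=((h[...,0]>14)&(h[...,0]<32)&(h[...,1]>90)&(h[...,2]>110)).astype(np.uint8)
m=np.zeros_like(br);m[168:180,218:280]=br[168:180,218:280]
k,_,st,c=cv2.connectedComponentsWithStats(m)
for i in range(1,k):print(st[i],c[i],onz('side',c[i][1],c[i][0],.089))
th=.055;n=np.array([.529,-.0525,0]);u=np.array([np.cos(th),np.sin(th),0])
for img,cam,box,S,name in((s,'side',(200,150,300,200),8,'seat_s.png'),):
    l,tt,r,b=box;im=cv2.cvtColor(cv2.resize(img[tt:b,l:r],None,fx=S,fy=S,interpolation=cv2.INTER_CUBIC),cv2.COLOR_RGB2BGR)
    for sg in(-1,1):
        P=[];v=np.array([-u[1],u[0],0])
        for a,bb in((.049,-.018),(.049,.018),(.072,.018),(.072,-.018)): P.append(n+sg*a*u+bb*v+[0,0,.089])
        q=(proj(cam,np.array(P))+.5-[l,tt])*S;cv2.polylines(im,[q.astype(np.int32)],True,(0,0,255),1)
    cv2.imwrite('pics/'+name,im)
E
```

```text
[ 24 115 252] [ 24 117 252]
[222 170   9   8  54] [226.24074074 173.75925926] [ 0.59099704 -0.05642249  0.089     ]
[267 172   7   8  50] [269.92 175.78] [ 0.46756456 -0.0639688   0.089     ]
```

View pics/seat_s.png

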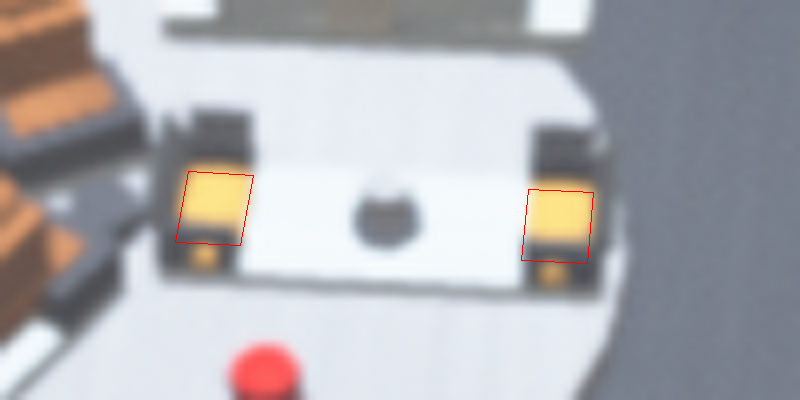

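play_rows(
  steps=[
    {"gripper": 0, "tx": 0.6, "ty": 0.04, "tz": 0.04, "ax": 0, "ay": 0, "az": 0},
    {"gripper": 0, "tx": 0.7, "ty": 0, "tz": 0, "ax": 0, "ay": 0, "az": 0},
    {"gripper": 0, "tx": 0.7, "ty": 0, "tz": 0, "ax": 0, "ay": 0, "az": 0},
    {"gripper": 0, "tx": 0.5, "ty": 0, "tz": 0, "ax": 0, "ay": 0, "az": 0},
    {"gripper": 0, "tx": 0.3, "ty": 0, "tz": 0, "ax": 0, "ay": 0, "az": 0},
    {"gripper": 0, "tx": 0, "ty": 0, "tz": 0, "ax": 0, "ay": 0, "az": 0},
    {"gripper": 0, "tx": 0, "ty": 0, "tz": 0, "ax": 0, "ay": 0, "az": 0},
  ],
)

```text
t: 18.27
eef_pos: [0.5318, -0.0519, 0.3098]
ee_rot: [-0.676, 1.57, -2.191]
force: [0.9, 0.0, -5.0]
width: 0.0381
```

```bash
python3 atnest.py 2
```

```text
t 18.27 grasp pt [ 0.5318 -0.052   0.1508] x [-0. -0. -1.] jaw yaw -1.515 dyaw -0.001 q [ 0.27  0.21 -0.43  0.   -0.93  1.36] w 0.0381 F [ 0.9  0.  -5. ]
shift units [ 0.03 -0.02  0.02] rot units [0.01 0.   0.  ]
shift units in turned frame [ 0.03 -0.02  0.02]
former est [ 0.52948145 -0.05213027  0.15080494] yaw 0.0557297961787786
```

View pics/nt2.png

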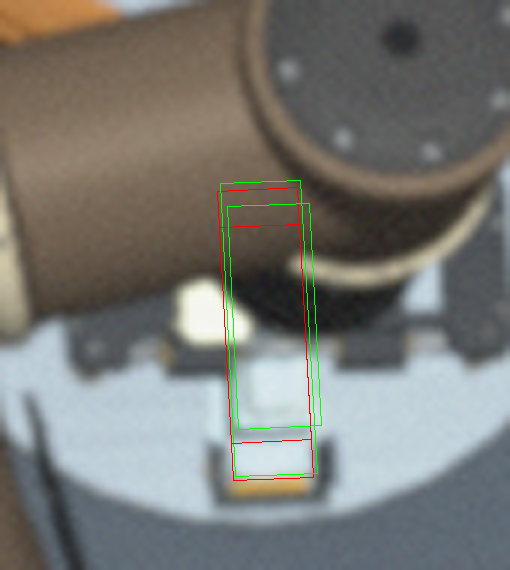

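View pics/ns2.png

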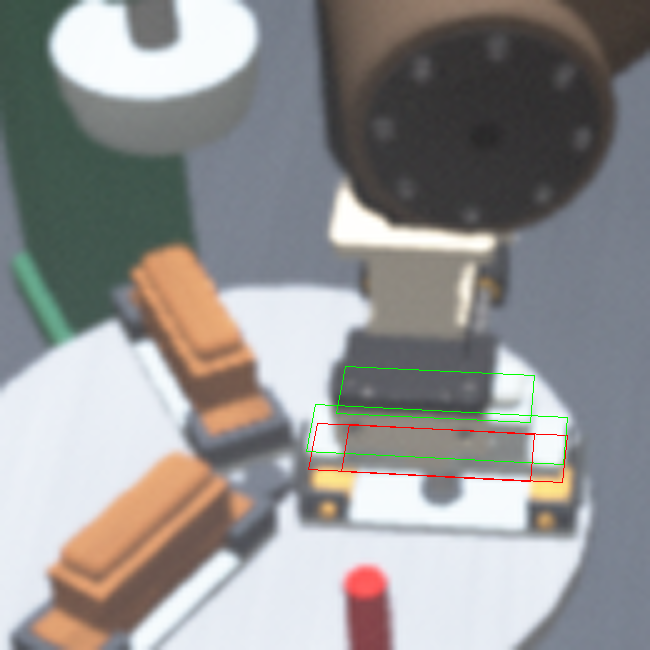

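The former lines up with the nest in both views: the near ear is over the near brass seat at nt2 (272, 478), and both ears are over both seats in the side view. Next I'll lower it while watching the force.

play_rows(
  steps=[
    {"gripper": 0, "tx": 0.2, "ty": -0.02, "tz": 0.02, "ax": 0, "ay": 0, "az": 0},
    {"gripper": 0, "tx": 0.2, "ty": 0, "tz": 0, "ax": 0, "ay": 0, "az": 0},
    {"gripper": 0, "tx": 0.1, "ty": 0, "tz": 0, "ax": 0, "ay": 0, "az": 0},
    {"gripper": 0, "tx": 0, "ty": 0, "tz": 0, "ax": 0, "ay": 0, "az": 0},
  ],
  newtons=60,
)

```text
t: 18.7
eef_pos: [0.5311, -0.053, 0.2972]
ee_rot: [0.014, 1.571, -1.501]
force: [-3.1, 2.1, 2.5]
width: 0.0379
```

```bash
python3 -c "
from h import *
togo([.5313,-.0526,.125],.055-np.pi/2)"
```

```text
t 18.7 grasp pt [ 0.5311 -0.053   0.1382] x [ 0. -0. -1.] jaw yaw -1.516 dyaw 0.0 q [ 0.27  0.23 -0.44  0.   -0.9   1.36] w 0.0379 F [-3.1  2.1  2.5]
shift units [ 0.53  0.01 -0.01] rot units [-0.  0. -0.]
shift units in turned frame [ 0.53  0.01 -0.01]
```

play_rows(
  steps=[
    {"gripper": 0, "tx": 0.15, "ty": 0, "tz": 0, "ax": 0, "ay": 0, "az": 0},
    {"gripper": 0, "tx": 0.15, "ty": 0, "tz": 0, "ax": 0, "ay": 0, "az": 0},
    {"gripper": 0, "tx": 0, "ty": 0, "tz": 0, "ax": 0, "ay": 0, "az": 0},
    {"gripper": 0, "tx": 0, "ty": 0, "tz": 0, "ax": 0, "ay": 0, "az": 0},
  ],
)

```text
t: 19.03
eef_pos: [0.5312, -0.0531, 0.29]
ee_rot: [0.921, 1.57, -0.594]
force: [-2.8, -0.2, 4.1]
width: 0.0374
```

```bash
python3 -c "
from h import *
togo([.5313,-.0526,.125],.055-np.pi/2);print(pose()[2]['moment'])"
```

```text
t 19.03 grasp pt [ 0.5313 -0.0531  0.131 ] x [ 0. -0. -1.] jaw yaw -1.516 dyaw 0.0 q [ 0.27  0.23 -0.45  0.   -0.88  1.36] w 0.0374 F [-2.8 -0.2  4.1]
shift units [ 0.24  0.01 -0.02] rot units [-0.  0. -0.]
shift units in turned frame [ 0.24  0.01 -0.02]
[-0.27841264  1.16278523 -0.13495194]
```

play_rows(
  steps=[
    {"gripper": 0, "tx": 0.12, "ty": 0, "tz": 0, "ax": 0, "ay": 0, "az": 0},
    {"gripper": 0, "tx": 0.12, "ty": 0, "tz": 0, "ax": 0, "ay": 0, "az": 0},
    {"gripper": 0, "tx": 0, "ty": 0, "tz": 0, "ax": 0, "ay": 0, "az": 0},
    {"gripper": 0, "tx": 0, "ty": 0, "tz": 0, "ax": 0, "ay": 0, "az": 0},
  ],
)

```text
t: 19.37
eef_pos: [0.5312, -0.0531, 0.2843]
ee_rot: [0.977, 1.57, -0.539]
force: [-4.2, 0.0, 7.2]
width: 0.0376
```

```bash
python3 -c "
from h import *
togo([.5313,-.0526,.125],.055-np.pi/2);print(pose()[2]['moment'])"
```

```text
t 19.37 grasp pt [ 0.5313 -0.0531  0.1253] x [ 0.001 -0.    -1.   ] jaw yaw -1.516 dyaw -0.0 q [ 0.27  0.24 -0.46  0.   -0.87  1.36] w 0.0376 F [-4.2  0.   7.2]
shift units [ 0.01  0.01 -0.02] rot units [ 0.    0.   -0.01]
shift units in turned frame [ 0.01  0.01 -0.02]
[-0.35841517  1.4708146  -0.14857057]
```

play_rows(
  steps=[
    {"gripper": 0, "tx": 0.06, "ty": 0, "tz": 0, "ax": 0, "ay": 0, "az": 0},
    {"gripper": 0, "tx": 0.06, "ty": 0, "tz": 0, "ax": 0, "ay": 0, "az": 0},
    {"gripper": 0, "tx": 0, "ty": 0, "tz": 0, "ax": 0, "ay": 0, "az": 0},
    {"gripper": 0, "tx": 0, "ty": 0, "tz": 0, "ax": 0, "ay": 0, "az": 0},
  ],
)

```text
t: 19.7
eef_pos: [0.531, -0.0532, 0.2838]
ee_rot: [0.96, 1.569, -0.554]
force: [-13.3, 1.7, 30.9]
width: 0.0377
```

play_rows(
  steps=[
    {"gripper": 0, "tx": 0.06, "ty": 0, "tz": 0, "ax": 0, "ay": 0, "az": 0},
    {"gripper": 0, "tx": 0.04, "ty": 0, "tz": 0, "ax": 0, "ay": 0, "az": 0},
    {"gripper": 0, "tx": 0, "ty": 0, "tz": 0, "ax": 0, "ay": 0, "az": 0},
    {"gripper": 0, "tx": 0, "ty": 0, "tz": 0, "ax": 0, "ay": 0, "az": 0},
  ],
)

```text
t: 20.03
eef_pos: [0.5309, -0.0532, 0.2838]
ee_rot: [1.082, 1.568, -0.432]
force: [-22.7, 4.9, 53.6]
width: 0.0375
```

```bash
python3 -c "
from h import *
togo([.5313,-.0526,.125],.055-np.pi/2);print(pose()[2]['moment'])"
```

```text
t 20.03 grasp pt [ 0.5314 -0.0534  0.1248] x [ 0.003 -0.001 -1.   ] jaw yaw -1.514 dyaw -0.002 q [ 0.27  0.24 -0.46  0.   -0.87  1.36] w 0.0375 F [-22.7   4.9  53.6]
shift units [-0.01  0.02 -0.02] rot units [ 0.02  0.01 -0.03]
shift units in turned frame [-0.01  0.02 -0.02]
[1.52828832 8.60554242 0.06600158]
```

play_rows(
  steps=[
    {"gripper": 0, "tx": -0.06, "ty": 0, "tz": 0, "ax": 0, "ay": 0, "az": 0},
    {"gripper": 0, "tx": -0.05, "ty": 0, "tz": 0, "ax": 0, "ay": 0, "az": 0},
    {"gripper": 0, "tx": 0, "ty": 0, "tz": 0, "ax": 0, "ay": 0, "az": 0},
    {"gripper": 0, "tx": 0, "ty": 0, "tz": 0, "ax": 0, "ay": 0, "az": 0},
    {"gripper": 0, "tx": 0, "ty": 0, "tz": 0, "ax": 0, "ay": 0, "az": 0},
  ],
)

```text
t: 20.45
eef_pos: [0.531, -0.0532, 0.2839]
ee_rot: [1.083, 1.569, -0.432]
force: [-12.5, 2.2, 29.7]
width: 0.0374
```

```bash
python3 atnest.py 3 0.0358; python3 - <<'E'
from h import *
t=optics.grab_frame('top');save('lug_f.png',t,8,(295,75,365,105))
s=optics.grab_frame('side');save('s_f.png',s,6,(195,130,295,200))
st=telemetry.get_state();print(st['t'],st['force'],st['width'],st['qd'].round(3))
E
```

```text
t 20.45 grasp pt [ 0.5313 -0.0533  0.1249] x [ 0.002 -0.001 -1.   ] jaw yaw -1.515 dyaw -0.001 q [ 0.27  0.24 -0.46  0.   -0.87  1.36] w 0.0374 F [-12.5   2.2  29.7]
shift units [-1.01  0.01 -0.03] rot units [ 0.01  0.01 -0.02]
shift units in turned frame [-1.01  0.01 -0.03]
former est [ 0.52902215 -0.05343237  0.12485792] yaw 0.05598630069753652
20.65 [-12.17274761   1.35035207  28.59667386] 0.03788500038715145 [ 0.002 -0.001 -0.001 -0.     0.001  0.   ]
```

View pics/nt3.png

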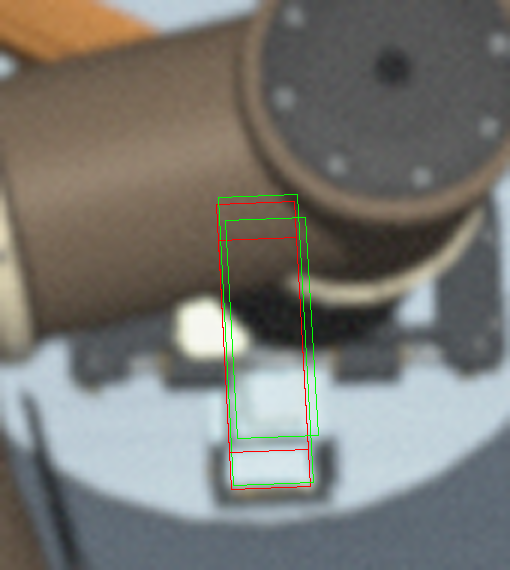

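View pics/s_f.png

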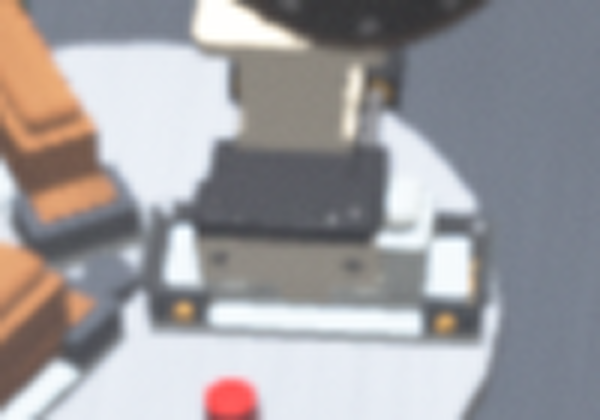

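View pics/lug_f.png

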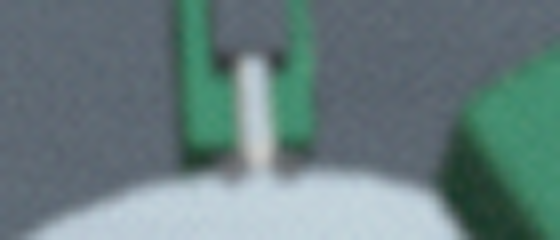

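The former sits between the end walls and cheeks at s_f (300, 265). The lugs still straddle the plunger at lug_f (257, 155). Handing in.

```bash
python3 - <<'E'
from h import *
print(job_done()); st=telemetry.get_state();print(st['t'],st['force'],st['width'],st['eef_pos'])
E
```

```text
the job is handed in; nothing more can be done
None
the job is handed in; nothing more can be done
```

I turned the table clockwise by its red handle until the plunger dropped between the rim lugs. Then I took the former farthest from the base (about 0.67 m), set it ridge up in the empty nest and pressed it home. I handed in at about 20.7 s with the 60 N grip still holding it.

**Last checks that agreed:**
- **Table:** the lugs still straddle the plunger.
- **Height:** the tool stopped dead when pressed, which puts the former's underside about 89 mm above the bench, at seat height.
- **Position:** by the arm's own pose, the former is within about 1 mm and 0.01 rad of the nest I measured in the images. The tool tilt is about 0.002 rad.
- **Force:** the tool reads 29 N upward, which leaves about 20 N on the seats. It peaked at about 45 N while I was finding the stop, and I then backed off.
- **Stillness:** the joints were at rest and the fingers read 37.9 mm on the 38 mm body.

**Less settled:**
- The side camera put the nest 1–1.5 mm further right than the top camera, so I aimed between them.
- A steady sideways force of about 12 N remains along x, probably from the arm flexing under the push.
- While the ball climbed the lug, the handle force briefly reached about 35 N sideways and 32 N upward before it snapped in.
- I did not measure the tin, wrench and brush again at the end; the arm never went near enough to touch them.
- The state read after hand-in was refused, so I have no readings from the final second.

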